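Snap the circuit boards onto the class robot and lock its battery collar

ROBOT

A 6-joint arm with a two-finger parallel gripper is mounted at the origin on the work surface. World frame = base frame: x ahead of the robot, y to its left, z up, the work surface at z = 0. Lengths are in m, angles in degrees, forces in N, time in s.
With the tool pointing down it reaches from about 0.4 to 0.825 m from the base axis. Payload 7 kg.
Tool frame: the origin (TCP) lies at the very end of the fingers, on their centre line; the grasp point (between the pads) lies 19 mm behind it; z points along the fingers, y is the line along which they close (so a half turn about z gives the same grasp; the last joint's range is limited). The gripper opens to 88 mm and grips with 3 to 60 N. Pads are 19 mm wide; open, the fingers measure 130 mm over their backs; the gripper's body (78 mm by 193 mm) begins 47 mm behind the grasp point.
Start: joints at [84.173, 20.546, 0.682, 0, -70.136, -16.507], TCP at [0.257, 0.624, 0.189] pointing down, gripper open.
Joint ranges: [-176.03, 176.03], [-82.01, 121.73], [-58.28, 71.71], [-173.87, 95.51], [-174.79, -0.11], [-173.66, 173.66]. Speed limits (degrees/s): [136.94, 136.94, 172.46, 180, 180, 180].

INTERFACE

Orientations are given as [roll, pitch, yaw] about the fixed x, y, z axes, in that order (R = Rz(yaw) Ry(pitch) Rx(roll)).
In Python, from plant import ctrl, cams, workorder gives the robot as it stands.
- The arm moves only by the tool play_rows, never from a script. Its argument "motion" is a list of rows, each an object of numbers: "x", "y", "z": the shift along the tool's x, y, z normalised to -1 to 1, where 1 is 0.025 m; "rx", "ry", "rz": the turn, a rotation vector about the tool's x, y, z normalised to -1 to 1, where 1 is 4 degrees. A call has 1 to 20 rows; each row shifts and turns the commanded pose from where the row before left it, along the tool's axes as they then stand; what a row does not reach is not made up. A row lasts 1/8 s, in which the tool goes at most 62.5 mm and 10.7 degrees, less where a joint would pass 70% of its speed; a pose out of reach is approached as far as the arm can. A call with a number of a shift or a turn outside -1 to 1 is refused whole. A call with a gripper value outside its range is refused whole. "fingers" is the opening, from -1 (shut) to 1 (fully open), set as the call begins (left out, the last holds). The fingers move at their own pace and stop on an object; the grip force is fixed at half the most. Time passes only in rows, so rows that do not move let the fingers close. It gives the time, the measured TCP pose, the force, the opening and the grip force at its end, in the units of the state.
- ctrl.get_obs(): the state, without advancing time (a new reading comes with each control period).
- cams.snapshot(name): name is "scene" or "top" or "wrist"; returns the picture (384x512x3 uint8, blue, green, red); there is no depth.
- cams.get_calibration(name): a dict with "vertical_fov" (degrees; the focal length in pixels is half the picture's height over the tangent of half this angle, whatever the lens; pixels are square), "cx", "cy" (the principal point, pixels), "k1" (the pictures are not rectified: a ray, as slopes to the right and down, at radius r is drawn at 1 + k1 r^2 times it, then the intrinsics apply), "position" and "rotation" of the camera in the world. Camera axes: x right, y up, looking along -z (the intrinsics and any distortion apply to the point x, -y, -z); pixel columns grow to the right and rows downward; lengths in m; the calibration is good to about 2 mm. A picture is of the moment at which its call begins: read the wrist's pose just before it. get_calibration takes no time and is no camera call; for the wrist camera it gives the pose at the moment of the call.
- workorder.close_job(): hands the job in; it is judged then, once.
The state is a dict: "clock": time; "joint_pos": joint angles; "qvel": joint speeds; "tau": joint torques, N m; "tool_pos": TCP position; "orientation": TCP orientation; "force": force on the tool from outside, world axes, zero at the start; "moment": the same for the moment, N m; "opening": finger opening in m; "gripper_force": force on a finger pad.
Only numpy, scipy, OpenCV 4.12 (cv2) and the standard library are available. Lean on these libraries where they do the work, as an engineer would, in place of code of your own. Each camera call takes 0.05 s, during which the arm holds its last target. There are 200 camera calls.

TASK

Finish the class robot. First disconnect the battery by turning the blue lock collar back anticlockwise to its red open mark; then press every loose circuit board on the table down onto the barbed standoffs of the bay of its own colour until all four posts have clicked through and it sits fully home. Only when every board is home, reconnect the battery by turning the collar clockwise all the way to its green locked mark, and leave the other things on the table where they are.

Things in the scene. Friction and masses are not known exactly. Their poses are not given: they have to be found in the camera images.
- robot: the class robot, fixed to the table: plywood deck 164 x 312 mm (its x, y), top 75 mm above the table, on wheels. Origin on the table under the deck's middle; y runs along it towards the battery can with the lock collar. The other part of the deck holds four bays, 2 x 2 (centres 70 mm apart in its x, 96 mm in y); the bays' colours change places from start to start
- bay_green: the green bay, fixed on the deck: green plate 90 x 64 x 3 mm (x, y, z) with green barbed standoffs; origin at the centre of its underside, z up. Four standoffs at x = +-32, y = +-20 mm: a seat 16 mm across, 14 mm above the origin, on it a pin 5 mm thick, tapered tip 33 mm above the origin, with one sprung barb facing out (+y or -y) that reaches 6.4 mm from the pin's axis
- board_green: the green circuit board, loose, flat on the table, components up; may be absent. 84 x 60 x 3 mm (x, y, z), 60 to 130 g, origin at the centre of its underside. In its middle a silver finned heat sink, 24 mm in x, 34 mm in y, 22 mm high (top 25 mm above the origin): grip it across x. The board goes in its bay either way round
- bay_blue: the blue bay, fixed on the deck: blue plate 90 x 64 x 3 mm (x, y, z) with blue barbed standoffs; origin at the centre of its underside, z up. Standoffs as on the green bay. A board set level over the pins rests on the barbs, underside about 23.8 mm above the bay's origin. Pressed down, the barbs give way at about 2.5 N a post (8 to 13 N for a board pressed in its middle)
- board_blue: the blue circuit board, loose, flat on the table, components up; may be absent. Same size and heat sink as the green board. Four 9 mm square holes at x = +-32, y = +-20 mm, for the pins of the bay; beside the heat sink towards +-x the board's top is clear to press on
- bay_red: the red bay, fixed on the deck: red plate 90 x 64 x 3 mm (x, y, z) with red barbed standoffs; origin at the centre of its underside, z up. Standoffs as on the green bay. The barbs spring out again over the board once its underside is within 2.2 mm of the seats; then it stays on (15 N would not pull it off). One post not through keeps the board's centre 1.1 mm or more high
- board_red: the red circuit board, loose, flat on the table, components up; may be absent. Same size and heat sink as the green board. A terminal block 34 x 9 x 9 mm stands along its +y edge, a black socket strip 40 x 5 x 8 mm along its -y edge
- bay_yellow: the yellow bay, fixed on the deck: yellow plate 90 x 64 x 3 mm (x, y, z) with yellow barbed standoffs; origin at the centre of its underside, z up. Standoffs as on the green bay. Home is with the board's underside on the seats, 14 mm above the bay's origin, where it stops hard. Its 9 mm holes leave 2 mm of play round the pins
- board_yellow: the yellow circuit board, loose, flat on the table, components up; may be absent. Same size, holes and heat sink as the other boards
- collar (a joint): turn of the blue lock collar on the battery can, rad: 0 at the red open mark, grows clockwise seen from above, 1.25 at the green locked mark, with hard stops at both; starts at 0.95 to 1.25; stays where it is left (0.08 N m of friction)
- collar_axis (a point): on the collar's upright axis, half way up the collar, 103 mm above the table. The collar is a ribbed blue ring 62 mm across, 18 mm high, its lower edge 19 mm above the deck: it can be gripped across its diameter from above; the can's cap inside it stands no more than 4 mm above it
- collar_lug (a point): on the collar's only lug, 40 mm from the axis at half height: a white block 10 mm wide, 12 mm high, reaching 45 mm out and pointing at the marks. Keep the fingers off it when gripping the ring
- driver: screwdriver, 170 mm long, red handle 26 mm thick, loose; not part of the job
- gearmotor: yellow gear motor, about 85 x 22 x 18 mm, loose; not part of the job
- spare_wheel: black and yellow wheel lying flat, 65 mm across, 26 mm high, loose; not part of the job
- bowl: white bowl, 150 mm across, 50 mm high, loose; not part of the job
- water: bottle, 64 mm across, 200 mm high, loose; not part of the job
- kit_a: white kit box, 120 x 190 x 45 mm, with a blue picture, loose; not part of the job
- kit_b: white kit box, 120 x 190 x 45 mm, with a yellow picture, loose; not part of the job

How it is judged (in metres and radians):
On the way, in this order (a step that is already met when the one before it is completed fails the run):
1. the battery is disconnected, the lock collar back at its open mark, before any board is fitted (value of joint collar below 0.12 rad and horizontal distance between board_green and bay_green above 0.02 m and horizontal distance between board_blue and bay_blue above 0.02 m and horizontal distance between board_red and bay_red above 0.02 m and horizontal distance between board_yellow and bay_yellow above 0.02 m), for 0.2 s.
2. every board present is pressed fully home on the standoffs of its own colour (horizontal distance between board_green and bay_green below 0.004 m and angle between the x axis of board_green and the x axis of bay_green, either way round below 0.08 rad and z of board_green in the frame of bay_green between 0.012 and 0.015 m and angle between the z axis of board_green and the z axis of bay_green, either way round below 0.03 rad and horizontal distance between board_blue and bay_blue below 0.004 m and angle between the x axis of board_blue and the x axis of bay_blue, either way round below 0.08 rad and z of board_blue in the frame of bay_blue between 0.012 and 0.015 m and angle between the z axis of board_blue and the z axis of bay_blue, either way round below 0.03 rad and horizontal distance between board_red and bay_red below 0.004 m and angle between the x axis of board_red and the x axis of bay_red, either way round below 0.08 rad and z of board_red in the frame of bay_red between 0.012 and 0.015 m and angle between the z axis of board_red and the z axis of bay_red, either way round below 0.03 rad and horizontal distance between board_yellow and bay_yellow below 0.004 m and angle between the x axis of board_yellow and the x axis of bay_yellow, either way round below 0.08 rad and z of board_yellow in the frame of bay_yellow between 0.012 and 0.015 m and angle between the z axis of board_yellow and the z axis of bay_yellow, either way round below 0.03 rad), for 0.3 s.
3. then the lock collar is turned to its locked mark again (value of joint collar above 1.13 rad), for 0.3 s.
At the end, for the whole second after the job is handed in: Every board present is in the bay of its colour (centres within 4 mm, turned within 0.08 rad, either way round), level within 0.03 rad, centre of its underside under 1 mm above the seats (so only with all four posts through), at rest; collar at 1.13 rad or more (all of step 2 and value of joint collar above 1.13 rad and linear speed of each of board_green, board_blue, board_red, board_yellow below 0.02 m/s); the robot touches nothing.
It fails at once if a bystander (screwdriver, gear motor, spare wheel, bowl, bottle, kit boxes) is pushed more than 40 mm away (distance of any of driver, gearmotor, spare_wheel, bowl, water, kit_a, kit_b from where it was at the start of the episode above 0.04 m).
Of board_green, board_blue, board_red, board_yellow only 3 to 4 are there at a start; the rules pass over those that are not, and their reading is None.
At some moment in a run one of board_green, board_blue, board_red, board_yellow may be knocked a few centimetres aside while the robot is not near it.
Once in a run the grip may slacken for a moment while it holds something.
It also fails if it takes over 210 s, if anything falls off the work surface, if the arm or the gripper's body presses on something with over 40 N, if the wrist force passes 120 N, or if a joint passes its speed limit or range.

## Working session

There is one attempt and no reset: what is moved stays moved. The work goes in short steps, Python scripts to look and compute and a tool call to move; the robot and the scene stay as the last step left them, time stands still between calls to the robot, and variables do not carry over. Pictures are saved under pics/ and viewed, at most 14 in all, crops included, and the job is handed in when it is done.

Besides the shell and the picture viewer there is one more tool, called after "Emit:" as name([rows], argument=value, ...), one row to a line, values as JSON. play_rows: Moves the arm, as the interface text tells. Its arguments: {"type":"object","properties":{"motion":{"type":"array"},"fingers":{"type":"number"}},"required":["motion"]}

```bash
ls; mkdir -p pics
cat > h.py <<'E'
import numpy as np,cv2
from plant import ctrl,cams,workorder
def cal(n):
    c=cams.get_calibration(n);c['f']=192/np.tan(np.radians(c['vertical_fov'])/2);return c
def snap(n,name=None):
    c=cal(n);im=np.ascontiguousarray(cams.snapshot(n))
    if name: cv2.imwrite('pics/'+name+'.png',im); np.save('pics/'+name+'.npy',np.array([c],dtype=object),allow_pickle=True)
    return im,c
def load(name):
    return cv2.imread('pics/'+name+'.png'),np.load('pics/'+name+'.npy',allow_pickle=True)[0]
def ray(c,uv):
    K=np.array([[c['f'],0,c['cx']],[0,c['f'],c['cy']],[0,0,1.]])
    p=cv2.undistortPoints(np.array(uv,float).reshape(-1,1,2),K,np.array([c['k1'],0,0,0.])).reshape(-1,2)
    # k1 model: distorted=undist*(1+k1 r^2)
    d=np.c_[p[:,0],-p[:,1],-np.ones(len(p))]@np.array(c['rotation']).reshape(3,3).T
    return np.array(c['position']),d
def onz(c,uv,z):
    o,d=ray(c,uv);return o+d*((z-o[2])/d[:,2])[:,None]
def tri(c1,p1,c2,p2):
    o1,d1=ray(c1,p1);o2,d2=ray(c2,p2);out=[]
    for a,b in zip(d1,d2):
        t=np.linalg.lstsq(np.c_[a,-b],o2-o1,rcond=None)[0];q1=o1+a*t[0];q2=o2+b*t[1]
        out.append(np.r_[(q1+q2)/2,np.linalg.norm(q1-q2)])
    return np.array(out)
def proj(c,P):
    R=np.array(c['rotation']).reshape(3,3);q=(np.atleast_2d(P)-c['position'])@R
    s=np.c_[q[:,0],-q[:,1]]/-q[:,2:];r2=(s**2).sum(1,keepdims=True);s=s*(1+c['k1']*r2)
    return s*c['f']+[c['cx'],c['cy']]
E
python3 - <<'E'
from h import *
print(ctrl.get_obs())
for n in('scene','top','wrist'):
    im,c=snap(n,n+'0');print(n,c)
E
```

```text
pics
{'clock': 0.0, 'joint_pos': array([ 8.41749446e+01,  2.05896012e+01,  6.33763758e-01, -2.11863304e-02,
       -7.01367206e+01, -1.65076824e+01]), 'qvel': array([ 0.06721706, -0.00468277, -0.03217281,  0.01973302, -0.04647644,
       -0.03130036]), 'tau': array([ 4.19389371e-04, -5.82715809e+01,  2.93070495e+01,  6.99703753e+00,
        6.97188894e-03, -1.59509377e-04]), 'tool_pos': array([0.25629343, 0.62384305, 0.18784002]), 'orientation': array([ 1.79905597e+02, -7.20674472e-03, -2.23399466e+01]), 'force': array([-0.55537676,  0.74030262, -0.08174973]), 'moment': array([0.02493037, 0.0015215 , 0.04380224]), 'gripper_force': 0.0, 'opening': 0.08802872290685305}
scene {'vertical_fov': 53.021135309041114, 'cx': 257.44198324497876, 'cy': 197.4502000388701, 'k1': -0.1170266984259234, 'position': array([ 1.18480805, -0.32364148,  1.02490038]), 'rotation': array([36.93484894, -0.24435103, 59.42574661]), 'f': np.float64(384.9146199131086)}
top {'vertical_fov': 51.27617464136119, 'cx': 257.8610853071014, 'cy': 185.68033926625293, 'k1': -0.053163250692950255, 'position': array([0.37125631, 0.04614109, 1.21803797]), 'rotation': array([ 1.02115899e+01, -2.72272281e-02, -9.07179389e+01]), 'f': np.float64(400.0522334571336)}
wrist {'vertical_fov': 62.87526525178687, 'cx': 261.4937039091536, 'cy': 189.2222759141465, 'k1': -0.061129707004744085, 'position': array([0.32369911, 0.5953765 , 0.38465288]), 'rotation': array([-1.58219292e+01, -8.77603800e-02, -1.12338610e+02]), 'f': np.float64(314.08242288272254)}
```

Run:
```python
s=open('h.py').read()
s=s.replace("c['f']=192","c['rotation']=Rot.from_euler('xyz',c['rotation'],degrees=True).as_matrix();c['f']=192").replace("import numpy as np,cv2","import numpy as np,cv2\nfrom scipy.spatial.transform import Rotation as Rot")
open('h.py','w').write(s)
from h import *
for n in('scene','top','wrist'):
    im,_=load(n+'0');np.save('pics/'+n+'0.npy',np.array([cal(n)],dtype=object),allow_pickle=True)
a=[load(n+'0')[0] for n in('top','scene')]
cv2.imwrite('pics/v1.png',cv2.resize(a[0],(800,600),interpolation=cv2.INTER_CUBIC))
cv2.imwrite('pics/v2.png',cv2.resize(a[1],(800,600),interpolation=cv2.INTER_CUBIC))
o=ctrl.get_obs();c=cal('wrist')
T=Rot.from_euler('xyz',o['orientation'],degrees=True).as_matrix()
print(T, T.T@(c['position']-o['tool_pos']),T.T@c['rotation'])
```

```text
[[ 9.24968018e-01 -3.80044786e-01 -3.56132785e-04]
 [-3.80044932e-01 -9.24967255e-01 -1.19424692e-03]
 [ 1.24456149e-04  1.23998666e-03 -9.99999223e-01]] [ 0.07319388  0.00107427 -0.19671062] [[-1.68734642e-05  9.62077921e-01  2.72774766e-01]
 [ 9.99999997e-01  3.57429836e-05 -6.42070801e-05]
 [-7.15219982e-05  2.72774764e-01 -9.62077919e-01]]
```

View pics/v1.png

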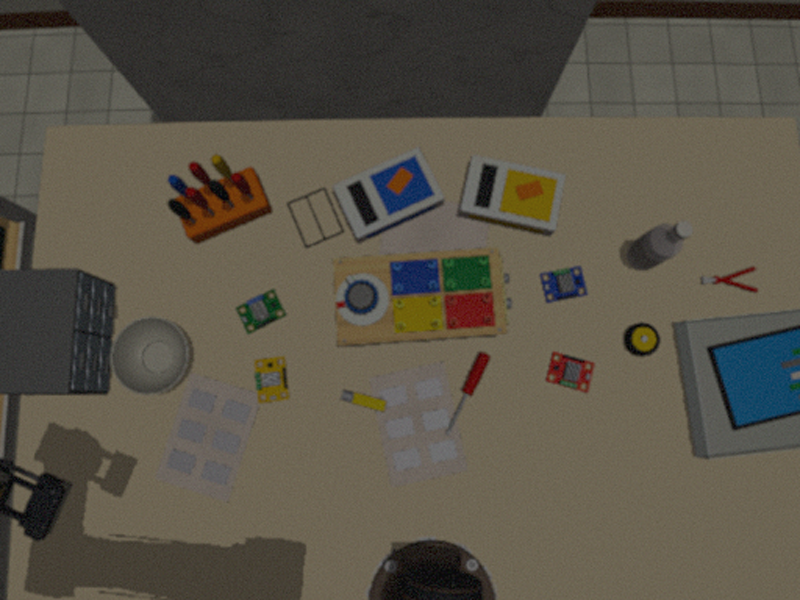

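View pics/v2.png

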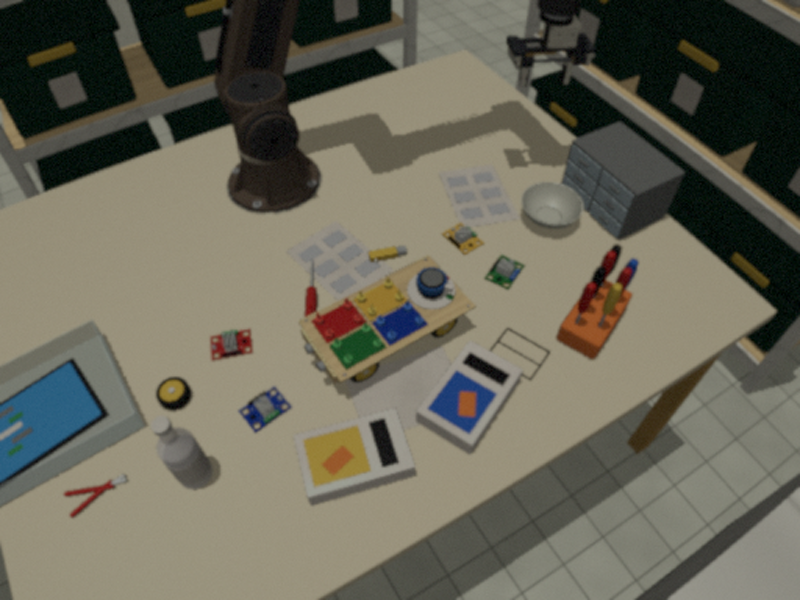

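```bash
cat >> h.py <<'E'
HUE={'green':(45,85),'blue':(100,130),'red':(172,8),'yellow':(20,33)}
def mask(im,col,s=110,v=40):
    h=cv2.cvtColor(cv2.medianBlur(im,3),cv2.COLOR_BGR2HSV);a,b=HUE[col];H=h[...,0]
    m=((H>=a)&(H<=b)) if a<b else ((H>=a)|(H<=b))
    return (m&(h[...,1]>s)&(h[...,2]>v)).astype(np.uint8)
def blobs(m,amin=60):
    n,l,st,ce=cv2.connectedComponentsWithStats(m)
    return [(st[i,4],*ce[i],l==i) for i in range(1,n) if st[i,4]>=amin]
E
python3 - <<'E'
from h import *
for n in('top','scene'):
    im,c=load(n+'0')
    for k in HUE:
        for a,u,v,m in blobs(mask(im,k)):
            cn=max(cv2.findContours(m.astype(np.uint8),0,1)[0],key=cv2.contourArea)
            r=cv2.minAreaRect(cn)
            print(n,k,a,round(u,1),round(v,1),'z0',onz(c,[u,v],.003)[0,:2].round(4),'z78',onz(c,[u,v],.078)[0,:2].round(4),np.round(r[1],1))
E
```

```text
top green 605 298.1 174.7 z0 [ 0.6232 -0.0824] z78 [ 0.6077 -0.0745] [20.6 29.8]
top green 103 173.4 195.9 z0 [0.5613 0.3031] z78 [0.5496 0.2873] [11. 16.]
top green 66 159.8 202.8 z0 [0.5404 0.3446] z78 [0.53   0.3262] [15.3  8.3]
top blue 650 257.2 119.2 z0 [0.8053 0.0421] z78 [0.7785 0.0424] [27.7 30.9]
top blue 61 112.8 117.3 z0 [0.8191 0.5061] z78 [0.7915 0.4777] [12.   5.7]
top blue 596 265.2 177.0 z0 [0.6173 0.0198] z78 [0.6021 0.0214] [20.3 29.5]
top blue 182 360.0 183.0 z0 [ 0.5945 -0.2741] z78 [ 0.5807 -0.2544] [26.  15.8]
top blue 66 230.6 194.4 z0 [0.564  0.1269] z78 [0.5521 0.1219] [12.6 19.3]
top blue 2463 485.8 240.9 z0 [ 0.4094 -0.6546] z78 [ 0.407  -0.6113] [53.6 56.9]
top red 88 127.0 110.0 z0 [0.843  0.4612] z78 [0.8139 0.4355] [18.5  6.2]
top red 93 153.7 116.6 z0 [0.8191 0.3737] z78 [0.7915 0.3534] [17.   6.4]
top red 98 125.0 125.8 z0 [0.7898 0.4648] z78 [0.7639 0.4389] [17.4  7.7]
top red 132 471.2 179.0 z0 [ 0.6032 -0.6286] z78 [ 0.5889 -0.5869] [15.3 24.9]
top red 664 300.4 198.4 z0 [ 0.5487 -0.0872] z78 [ 0.5378 -0.0789] [21.8 30.8]
top red 311 363.7 236.5 z
[... 2144 characters left out ...]
 z0 [0.4318 0.2934] z78 [0.4871 0.2481] [21.7 12.8]
scene yellow 109 245.0 162.0 z0 [0.3667 0.113 ] z78 [0.4267 0.0809] [ 6.5 17.5]
scene yellow 185 479.6 172.4 z0 [0.8393 0.8329] z78 [0.8646 0.748 ] [28.4  6.6]
scene yellow 509 242.6 191.4 z0 [0.4784 0.0409] z78 [0.5303 0.0142] [19.2 30.4]
scene yellow 114 391.8 189.7 z0 [0.7301 0.4852] z78 [0.7635 0.4258] [ 6.4 19.8]
scene yellow 69 233.9 238.6 z0 [ 0.6253 -0.0722] z78 [ 0.6663 -0.0906] [ 5.3 16.6]
scene yellow 209 109.4 249.5 z0 [ 0.4677 -0.4221] z78 [ 0.5204 -0.4149] [15. 17.]
scene yellow 106 431.7 252.0 z0 [0.9789 0.4276] z78 [0.994  0.3725] [10.6 18.4]
scene yellow 857 214.6 290.6 z0 [ 0.7482 -0.2013] z78 [ 0.7803 -0.2103] [29.7 36.4]
```

Emit:
play_rows([
  {"z": -0.6, "x": 0.95, "y": 0.69},
  {"z": -0.6, "x": 0.96, "y": 0.69},
  {"z": -0.6, "x": 0.96, "y": 0.69},
  {"z": -0.6, "x": 0.96, "y": 0.69},
  {"x": 0.96, "y": 0.69},
  {"x": 0.96, "y": 0.69},
  {"x": 0.96, "y": 0.69},
  {"x": 0.96, "y": 0.69},
  {"x": 0.96, "y": 0.69},
  {"x": 0.96, "y": 0.69},
  {"x": 0.96, "y": 0.69},
  {"x": 0.96, "y": 0.69},
  {"x": 0.96, "y": 0.69},
  {"x": 0.96, "y": 0.69},
  {"x": 0.96, "y": 0.69},
  {"x": 0.96, "y": 0.69},
  {"x": 0.96, "y": 0.69},
  {"x": 0.96, "y": 0.69},
  {"x": 0.96, "y": 0.69},
  {"x": 0.96, "y": 0.69},
])

```text
$.motion[0]: bad value
```

Emit:
play_rows([
  {"rz": -1},
  {"rz": -1},
  {"rz": -1},
  {"rz": -1},
  {"rz": -1},
  {"rz": -1},
  {"rz": -0.5},
  {},
  {},
])

```text
$.motion[0]: bad value
```

Run:
```python
from h import *
o=ctrl.get_obs();print(o['clock'],o['tool_pos'],o['orientation'],o['joint_pos'])
im,c=snap('wrist','w1');cv2.imwrite('pics/w1v.png',cv2.resize(im,(800,600),interpolation=cv2.INTER_CUBIC))
```

```text
0.15 [0.25635153 0.62398522 0.18805377] [ 1.79928954e+02 -7.13081211e-03 -2.23364661e+01] [ 8.41753274e+01  2.05811584e+01  6.46468699e-01 -1.42003780e-02
 -7.01354537e+01 -1.65069644e+01]
```

View pics/w1v.png

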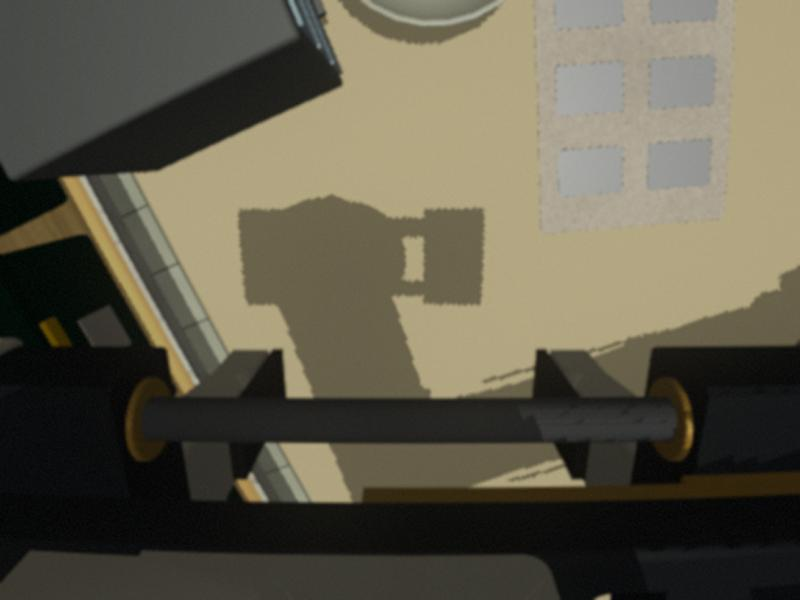

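Emit:
play_rows([
  {"x": 0.93, "y": 0.83, "z": -0.13, "rx": 0, "ry": 0, "rz": 0},
  {"x": 0.93, "y": 0.83, "z": -0.13, "rx": 0, "ry": 0, "rz": 0},
  {"x": 0.93, "y": 0.83, "z": -0.13, "rx": 0, "ry": 0, "rz": 0},
  {"x": 0.93, "y": 0.83, "z": -0.13, "rx": 0, "ry": 0, "rz": 0},
  {"x": 0.93, "y": 0.83, "z": -0.13, "rx": 0, "ry": 0, "rz": 0},
  {"x": 0.93, "y": 0.83, "z": -0.13, "rx": 0, "ry": 0, "rz": 0},
  {"x": 0.93, "y": 0.83, "z": -0.13, "rx": 0, "ry": 0, "rz": 0},
  {"x": 0.93, "y": 0.83, "z": -0.13, "rx": 0, "ry": 0, "rz": 0},
  {"x": 0.93, "y": 0.83, "z": -0.13, "rx": 0, "ry": 0, "rz": 0},
  {"x": 0.93, "y": 0.83, "z": -0.13, "rx": 0, "ry": 0, "rz": 0},
  {"x": 0.93, "y": 0.83, "z": -0.13, "rx": 0, "ry": 0, "rz": 0},
  {"x": 0.93, "y": 0.83, "z": -0.13, "rx": 0, "ry": 0, "rz": 0},
  {"x": 0.93, "y": 0.83, "z": -0.13, "rx": 0, "ry": 0, "rz": 0},
  {"x": 0.93, "y": 0.83, "z": -0.13, "rx": 0, "ry": 0, "rz": 0},
  {"x": 0.93, "y": 0.83, "z": -0.13, "rx": 0, "ry": 0, "rz": 0},
  {"x": 0.93, "y": 0.83, "z": -0.13, "rx": 0, "ry": 0, "rz": 0},
  {"x": 0.93, "y": 0.83, "z": -0.13, "rx": 0, "ry": 0, "rz": 0},
  {"x": 0.93, "y": 0.83, "z": -0.13, "rx": 0, "ry": 0, "rz": 0},
])

```text
clock: 2.45
tool_pos: [0.5018, 0.1179, 0.2476]
orientation: [-180.0, -0.0, -22.3]
force: [0.3, 0.0, -0.3]
opening: 0.0878
gripper_force: 0.0
```

Emit:
play_rows([
  {"x": 0, "y": 0, "z": 0, "rx": 0, "ry": 0, "rz": -1},
  {"x": 0, "y": 0, "z": 0, "rx": 0, "ry": 0, "rz": -1},
  {"x": 0, "y": 0, "z": 0, "rx": 0, "ry": 0, "rz": -1},
  {"x": 0, "y": 0, "z": 0, "rx": 0, "ry": 0, "rz": -1},
  {"x": 0, "y": 0, "z": 0, "rx": 0, "ry": 0, "rz": -1},
  {"x": 0, "y": 0, "z": 0, "rx": 0, "ry": 0, "rz": -1},
  {"x": 0, "y": 0, "z": 0, "rx": 0, "ry": 0, "rz": -0.5},
  {"x": 0, "y": 0, "z": 0, "rx": 0, "ry": 0, "rz": 0},
  {"x": 0, "y": 0, "z": 0, "rx": 0, "ry": 0, "rz": 0},
])

```text
clock: 3.58
tool_pos: [0.5016, 0.1196, 0.2473]
orientation: [-180.0, -0.0, 3.6]
force: [0.2, 0.5, -0.3]
opening: 0.0877
gripper_force: 0.0
```

Run:
```python
from h import *
o=ctrl.get_obs();print(o['clock'],o['tool_pos'],o['orientation'],o['joint_pos'])
im,c=snap('wrist','w1');cv2.imwrite('pics/w1v.png',cv2.resize(im,(800,600),interpolation=cv2.INTER_CUBIC))
```

```text
3.575 [0.50163937 0.1195997  0.24731648] [-1.79995653e+02 -5.23459615e-03  3.60200210e+00] [ 3.52433455e+01  3.38443965e+00 -1.36991374e+01 -9.98472945e-04
 -7.29096862e+01  5.83589502e+01]
```

View pics/w1v.png

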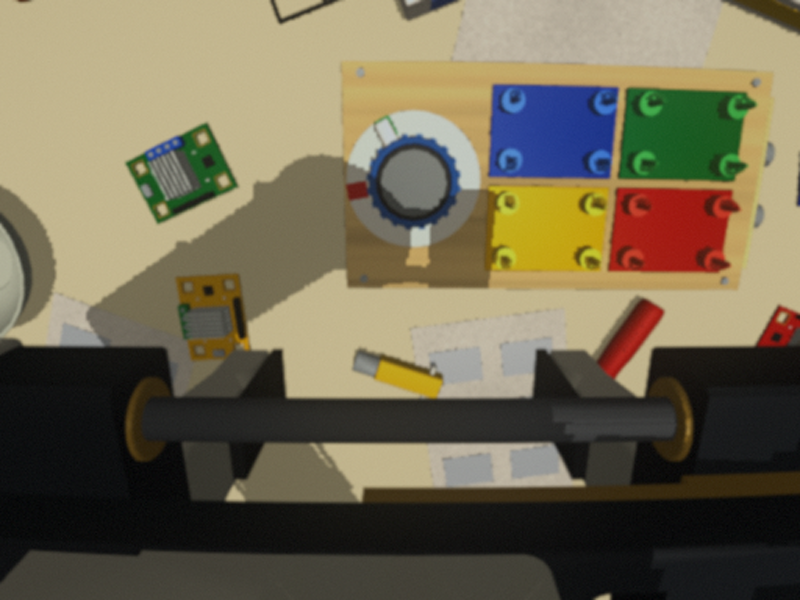

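Run:
```python
from h import *
pts={}
for n,roi in(('w1',(210,60,310,160)),('top0',(200,160,255,215)),('scene0',(255,160,300,200))):
    im,c=load(n);x0,y0,x1,y1=roi
    m=mask(im,'blue',70,25);k=np.zeros_like(m);k[y0:y1,x0:x1]=m[y0:y1,x0:x1]
    P=cv2.findNonZero(k);h=cv2.convexHull(P);e=cv2.fitEllipse(h);pts[n]=(c,e[0]);print(n,len(P),e)
    for z in(.094,.103,.112): print('  z',z,onz(c,e[0],z)[0].round(4))
for a,b in(('w1','top0'),('w1','scene0'),('top0','scene0')):
    print(a,b,tri(pts[a][0],[pts[a][1]],pts[b][0],[pts[b][1]]).round(4))
im,c=load('w1');cen=onz(c,pts['w1'][1],.103)[0]
# lug outline & red mark directions
lug=onz(c,[[386/800*512,132*.64]],.106)[0];red=onz(c,[[357*.64,190*.64]],.078)[0]
for q in(lug,red): d=q-cen;print(q.round(4),np.degrees(np.arctan2(d[1],d[0])),np.hypot(d[0],d[1]))
for k in HUE:
    for a,u,v,m in blobs(mask(im,k,90,30),250):
        if v<225:
            r=cv2.minAreaRect(cv2.convexHull(cv2.findNonZero(m.astype(np.uint8))))
            b=onz(c,cv2.boxPoints(r),.078);e=[np.linalg.norm(b[i]-b[(i+1)%4]) for i in range(2)]
            L=0 if e[0]>e[1] else 1;d=b[L+1]-b[L]
            print(k,a,round(u),round(v),'z78 ctr',onz(c,r[0],.078)[0].round(4),np.round(e,4),np.degrees(np.arctan2(d[1],d[0])).round(1),'z0',onz(c,[u,v],.003)[0].round(4))
```

```text
w1 833 ((264.3091735839844, 115.50396728515625), (58.5270881652832, 59.49269104003906), 170.83030700683594)
  z 0.094 [0.5588 0.1193 0.094 ]
  z 0.103 [0.5592 0.1194 0.103 ]
  z 0.112 [0.5596 0.1195 0.112 ]
top0 238 ((239.9756622314453, 183.6331329345703), (25.093252182006836, 43.887107849121094), 56.35309982299805)
  z 0.094 [0.5803 0.0941 0.094 ]
  z 0.103 [0.5786 0.0937 0.103 ]
  z 0.112 [0.5769 0.0933 0.112 ]
scene0 168 ((268.8440856933594, 186.24241638183594), (20.00620460510254, 37.308780670166016), 52.890228271484375)
  z 0.094 [0.5648 0.0883 0.094 ]
  z 0.103 [0.5708 0.0843 0.103 ]
  z 0.112 [0.5768 0.0803 0.112 ]
w1 top0 [[0.565  0.1057 0.1582 0.0295]]
w1 scene0 [[0.551  0.1103 0.0635 0.0215]]
top0 scene0 [[0.5753 0.0882 0.1067 0.0118]]
[0.5895 0.1392 0.106 ] 33.15380349796691 0.03620898841291299
[0.5487 0.1597 0.078 ] 104.58319903242898 0.04156940463382295
green 4298 437 86 z78 ctr [ 0.605 -0.077  0.078] [0.0618 0.0984] -86.6 z0 [ 0.6116 -0.1143  0.003 ]
green 878 128 109 z78 ctr [0.554  0.2893 0.078 ] [0.0672 0.0489] -64.2 z0 [0.5531 0.3067 0.003 ]
blue 4507 353 84 z78 ctr [0.5996 0.0217 0.078 ] [0.0621 0.0892] -86.4 z0 [0.6049 0.0015 0.003 ]
blue 754 265 114 z78 ctr [0.5575 0.1189 0.078 ] [0.0636 0.065 ] -175.0 z0 [0.5566 0.1177 0.003 ]
red 3881 428 147 z78 ctr [ 0.5355 -0.0811  0.078 ] [0.0629 0.0986] -86.8 z0 [ 0.5277 -0.1191  0.003 ]
red 890 403 216 z78 ctr [ 0.4467 -0.0623  0.078 ] [0.0676 0.0236] -27.5 z0 [ 0.4211 -0.1009  0.003 ]
red 448 499 211 z78 ctr [ 0.4591 -0.1901  0.078 ] [0.0396 0.0281] -17.4 z0 [ 0.4371 -0.2536  0.003 ]
yellow 367 496 7 z78 ctr [ 0.6971 -0.1227  0.078 ] [0.0119 0.0532] -103.1 z0 [ 0.7198 -0.1779  0.003 ]
yellow 17031 347 114 z78 ctr [0.5688 0.0148 0.078 ] [0.1628 0.3089] -85.7 z0 [0.5647 0.0049 0.003 ]
yellow 1354 137 199 z78 ctr [0.4445 0.2706 0.078 ] [0.0526 0.0754] -172.5 z0 [0.4228 0.2997 0.003 ]
```

Emit:
play_rows([
  {"x": 0.77, "y": 0.05, "z": 0, "rx": 0, "ry": 0, "rz": 0},
  {"x": 0.77, "y": 0.05, "z": 0, "rx": 0, "ry": 0, "rz": 0},
  {"x": 0.76, "y": 0.05, "z": 0, "rx": 0, "ry": 0, "rz": 0},
  {"x": 0, "y": 0, "z": 0.8, "rx": 0, "ry": 0, "rz": 0},
  {"x": 0, "y": 0, "z": 0.8, "rx": 0, "ry": 0, "rz": 0},
  {"x": 0, "y": 0, "z": 0.8, "rx": 0, "ry": 0, "rz": 0},
  {"x": 0, "y": 0, "z": 0.8, "rx": 0, "ry": 0, "rz": 0},
  {"x": 0, "y": 0, "z": 0.8, "rx": 0, "ry": 0, "rz": 0},
  {"x": 0, "y": 0, "z": 0.6, "rx": 0, "ry": 0, "rz": 0},
  {"x": 0, "y": 0, "z": 0.6, "rx": 0, "ry": 0, "rz": 0},
  {"x": 0, "y": 0, "z": 0.5, "rx": 0, "ry": 0, "rz": 0},
  {"x": 0, "y": 0, "z": 0.4, "rx": 0, "ry": 0, "rz": 0},
  {"x": 0, "y": 0, "z": 0.35, "rx": 0, "ry": 0, "rz": 0},
  {"x": 0, "y": 0, "z": 0, "rx": 0, "ry": 0, "rz": 0},
], fingers=0.68)

```text
clock: 5.38
tool_pos: [0.559, 0.1196, 0.0855]
orientation: [180.0, 0.1, 3.7]
force: [0.2, 0.8, -0.3]
opening: 0.0736
gripper_force: 0.0
```

Emit:
play_rows([
  {"x": 0, "y": 0, "z": 0, "rx": 0, "ry": 0, "rz": 0},
  {"x": 0, "y": 0, "z": 0, "rx": 0, "ry": 0, "rz": 0},
  {"x": 0, "y": 0, "z": 0, "rx": 0, "ry": 0, "rz": 0},
  {"x": 0, "y": 0, "z": 0, "rx": 0, "ry": 0, "rz": 0},
], fingers=-1)

```text
clock: 5.88
tool_pos: [0.5594, 0.1198, 0.0862]
orientation: [-180.0, -0.0, 3.7]
force: [0.2, 0.2, -0.3]
opening: 0.0389
gripper_force: 0.0
```

Run:
```python
from h import *
o=ctrl.get_obs();print(o['opening'],o['gripper_force'],o['tool_pos'])
im,c=snap('scene','s1');a=cv2.resize(im[110:270,170:370],(600,480),interpolation=cv2.INTER_CUBIC)
im2,_=snap('wrist','w2');b=cv2.resize(im2,(600,450))
cv2.imwrite('pics/s1v.png',a);
cv2.imwrite('pics/w2v.png',b)
```

```text
0.038938364584972886 0.0 [0.55937553 0.11978174 0.0861877 ]
```

View pics/s1v.png

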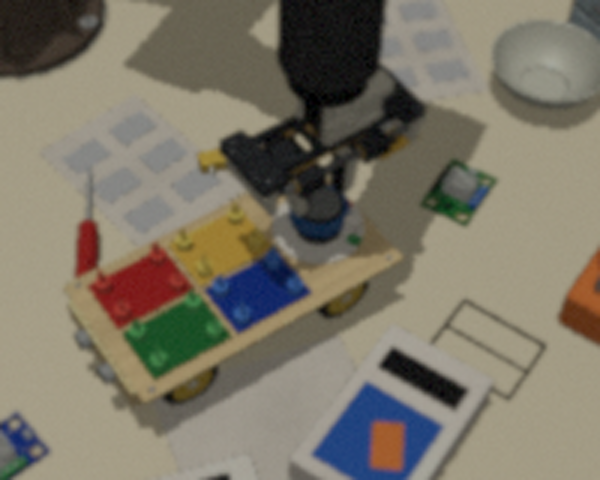

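Run:
```python
from h import *
im,c=load('s1')
for P in([.5594,.1198,.0862],[.5594,.1198,.103],[.5594,.1198,.116]):
    p=proj(c,P)[0];print(p,(p-[170,110])*3)
```

```text
[276.42060489 182.67178161] [319.26181466 218.01534483]
[276.65485328 179.26070604] [319.96455985 207.78211812]
[276.83947226 176.56889954] [320.51841678 199.70669861]
```

View pics/w2v.png

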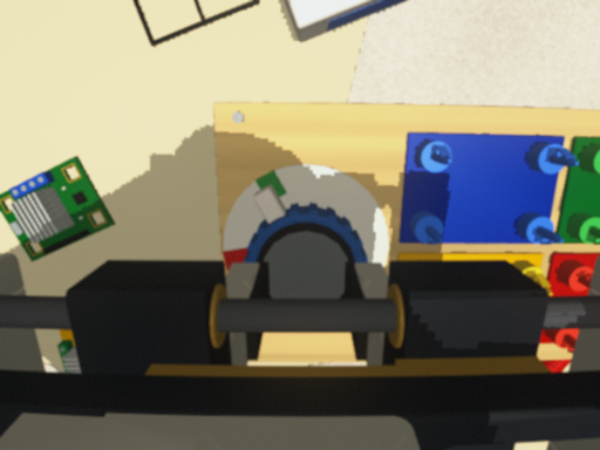

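Emit:
play_rows([
  {"x": 0, "y": 0, "z": 0, "rx": 0, "ry": 0, "rz": 0},
  {"x": 0, "y": 0, "z": 0, "rx": 0, "ry": 0, "rz": 0},
])

```text
clock: 6.22
tool_pos: [0.5593, 0.1197, 0.086]
orientation: [180.0, 0.0, 3.7]
force: [0.7, -0.5, -0.0]
opening: 0.0108
gripper_force: 0.0
```

Run:
```python
from h import *
o=ctrl.get_obs();print(o['opening'],o['gripper_force'],o['tool_pos'],o['force'],o['moment'])
```

```text
0.010849415231244932 0.0 [0.5593084  0.11974527 0.08600163] [ 0.70690951 -0.51019561 -0.02972184] [-0.08469859  0.01973444 -0.02951502]
```

Run:
```python
from h import *
im3,_=snap('wrist','w3')
rows=[]
for n in('w1','w2','w3'):
    im,_=load(n);rows.append(im[200:300,130:400])
a=np.vstack(rows);cv2.imwrite('pics/f.png',cv2.resize(a,None,fx=2,fy=2,interpolation=cv2.INTER_CUBIC))
print(a.shape)
```

```text
(300, 270, 3)
```

View pics/f.png

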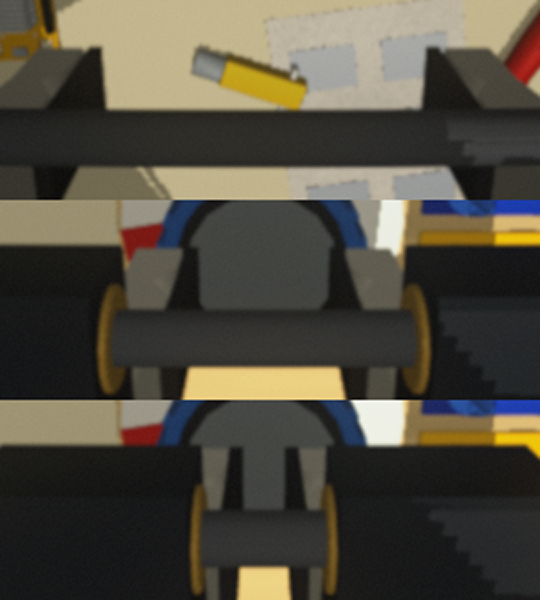

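Emit:
play_rows([
  {"x": 0, "y": 0, "z": 0, "rx": 0, "ry": 0, "rz": 0},
  {"x": 0, "y": 0, "z": 0, "rx": 0, "ry": 0, "rz": 0},
  {"x": 0, "y": 0, "z": 0, "rx": 0, "ry": 0, "rz": 0},
  {"x": 0, "y": 0, "z": 0, "rx": 0, "ry": 0, "rz": 0},
  {"x": 0, "y": 0, "z": 0, "rx": 0, "ry": 0, "rz": 0},
  {"x": 0, "y": 0, "z": 0, "rx": 0, "ry": 0, "rz": 0},
  {"x": 0, "y": 0, "z": 0, "rx": 0, "ry": 0, "rz": 0},
  {"x": 0, "y": 0, "z": 0.2, "rx": 0, "ry": 0, "rz": 0},
  {"x": 0, "y": 0, "z": 0.2, "rx": 0, "ry": 0, "rz": 0},
  {"x": 0, "y": 0, "z": 0.2, "rx": 0, "ry": 0, "rz": 0},
  {"x": 0, "y": 0, "z": 0.2, "rx": 0, "ry": 0, "rz": 0},
], fingers=0.68)

```text
clock: 7.65
tool_pos: [0.5592, 0.1197, 0.0655]
orientation: [180.0, 0.0, 3.7]
force: [2.0, -0.5, -0.3]
opening: 0.0734
gripper_force: 0.0
```

Run:
```python
from h import *
o=ctrl.get_obs();print(o['opening'],o['tool_pos'],o['force'])
im,_=snap('scene','s2');a=im[140:220,230:330]
im2,_=snap('wrist','w4')
a=cv2.resize(a,(500,400),interpolation=cv2.INTER_CUBIC);b=cv2.resize(im2[100:300,130:400],(300,222))
cv2.imwrite('pics/s2v.png',np.hstack([a,cv2.copyMakeBorder(b,0,178,0,0,0)]))
```

```text
0.07339002096296038 [0.55921136 0.11970731 0.06550477] [ 1.98043063 -0.48253717 -0.2588975 ]
```

View pics/s2v.png

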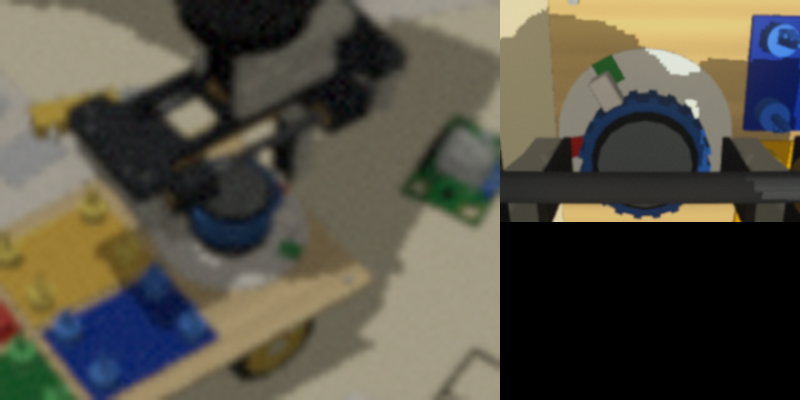

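Emit:
play_rows([
  {"x": 0, "y": 0, "z": 0.2, "rx": 0, "ry": 0, "rz": 0},
  {"x": 0, "y": 0, "z": 0.2, "rx": 0, "ry": 0, "rz": 0},
  {"x": 0, "y": 0, "z": 0.2, "rx": 0, "ry": 0, "rz": 0},
  {"x": 0, "y": 0, "z": 0, "rx": 0, "ry": 0, "rz": 0},
])

```text
clock: 8.25
tool_pos: [0.559, 0.1196, 0.0505]
orientation: [180.0, 0.0, 3.7]
force: [0.1, -1.2, -0.2]
opening: 0.0735
gripper_force: 0.0
```

Emit:
play_rows([
  {"x": 0, "y": 0, "z": 0, "rx": 0, "ry": 0, "rz": 0},
  {"x": 0, "y": 0, "z": 0, "rx": 0, "ry": 0, "rz": 0},
  {"x": 0, "y": 0, "z": 0, "rx": 0, "ry": 0, "rz": 0},
], fingers=-1)

```text
clock: 8.62
tool_pos: [0.5595, 0.1203, 0.0512]
orientation: [-180.0, -0.0, 3.7]
force: [-0.9, 3.2, 0.3]
opening: 0.0615
gripper_force: 30.0
```

Run:
```python
from h import *
o=ctrl.get_obs();print(o['opening'],o['gripper_force'],o['tool_pos'],o['force'],o['moment'])
```

```text
0.061471096508115906 30.00001698732376 [0.55946153 0.12028715 0.05121547] [-0.92326892  3.24077181  0.30201227] [ 1.15749003  0.37163381 -0.01949734]
```

Emit:
play_rows([
  {"x": 0, "y": 0, "z": 0, "rx": 0, "ry": 0, "rz": -1},
  {"x": 0, "y": 0, "z": 0, "rx": 0, "ry": 0, "rz": -1},
  {"x": 0, "y": 0, "z": 0, "rx": 0, "ry": 0, "rz": -1},
  {"x": 0, "y": 0, "z": 0, "rx": 0, "ry": 0, "rz": -1},
  {"x": 0, "y": 0, "z": 0, "rx": 0, "ry": 0, "rz": -1},
  {"x": 0, "y": 0, "z": 0, "rx": 0, "ry": 0, "rz": -1},
  {"x": 0, "y": 0, "z": 0, "rx": 0, "ry": 0, "rz": -1},
  {"x": 0, "y": 0, "z": 0, "rx": 0, "ry": 0, "rz": -1},
  {"x": 0, "y": 0, "z": 0, "rx": 0, "ry": 0, "rz": -1},
  {"x": 0, "y": 0, "z": 0, "rx": 0, "ry": 0, "rz": -1},
  {"x": 0, "y": 0, "z": 0, "rx": 0, "ry": 0, "rz": -1},
  {"x": 0, "y": 0, "z": 0, "rx": 0, "ry": 0, "rz": -1},
  {"x": 0, "y": 0, "z": 0, "rx": 0, "ry": 0, "rz": -1},
  {"x": 0, "y": 0, "z": 0, "rx": 0, "ry": 0, "rz": -1},
  {"x": 0, "y": 0, "z": 0, "rx": 0, "ry": 0, "rz": -1},
  {"x": 0, "y": 0, "z": 0, "rx": 0, "ry": 0, "rz": -1},
  {"x": 0, "y": 0, "z": 0, "rx": 0, "ry": 0, "rz": -0.7},
  {"x": 0, "y": 0, "z": 0, "rx": 0, "ry": 0, "rz": -0.5},
  {"x": 0, "y": 0, "z": 0, "rx": 0, "ry": 0, "rz": 0},
])

```text
clock: 11.0
tool_pos: [0.5594, 0.1205, 0.0512]
orientation: [180.0, -0.1, 72.5]
force: [-3.3, 5.6, 1.1]
opening: 0.0613
gripper_force: 30.0
```

Run:
```python
from h import *
o=ctrl.get_obs();print(o['opening'],o['tool_pos'],o['orientation'],o['force'],o['moment'],o['joint_pos'])
```

```text
0.061300907278430024 [0.55936405 0.12047158 0.0512006 ] [ 1.79993756e+02 -5.58036367e-02  7.25059682e+01] [-3.26173641  5.62057829  1.13038249] [1.73178158 0.65250177 0.00523128] [ 3.17146926e+01  1.82217686e+01 -2.26040768e+01 -4.19605078e-02
 -4.91278341e+01  1.30818718e+02]
```

Emit:
play_rows([
  {"x": 0, "y": 0, "z": 0, "rx": 0, "ry": 0, "rz": -0.5},
  {"x": 0, "y": 0, "z": 0, "rx": 0, "ry": 0, "rz": -0.5},
  {"x": 0, "y": 0, "z": 0, "rx": 0, "ry": 0, "rz": 0},
])

```text
clock: 11.38
tool_pos: [0.5593, 0.1199, 0.0512]
orientation: [-180.0, -0.0, 76.4]
force: [-2.8, 4.0, 3.4]
opening: 0.0615
gripper_force: 30.0
```

Emit:
play_rows([
  {"x": 0, "y": 0, "z": 0, "rx": 0, "ry": 0, "rz": 0},
  {"x": 0, "y": 0, "z": 0, "rx": 0, "ry": 0, "rz": 0},
  {"x": 0, "y": 0, "z": -0.4, "rx": 0, "ry": 0, "rz": 0},
  {"x": 0, "y": 0, "z": -0.8, "rx": 0, "ry": 0, "rz": 0},
  {"x": 0, "y": 0, "z": -0.9, "rx": 0, "ry": 0, "rz": 0},
  {"x": 0, "y": 0, "z": -0.9, "rx": 0, "ry": 0, "rz": 0},
  {"x": 0, "y": 0, "z": -0.9, "rx": 0, "ry": 0, "rz": 0},
  {"x": 0, "y": 0, "z": -0.9, "rx": 0, "ry": 0, "rz": 0},
  {"x": 0, "y": 0, "z": -0.9, "rx": 0, "ry": 0, "rz": 0},
  {"x": -1, "y": 0, "z": -0.3, "rx": 0, "ry": 0, "rz": 0},
  {"x": -1, "y": 0, "z": 0, "rx": 0, "ry": 0, "rz": 0},
  {"x": -1, "y": 0, "z": 0, "rx": 0, "ry": 0, "rz": 0},
  {"x": -0.4, "y": 0, "z": 0, "rx": 0, "ry": 0, "rz": 0},
  {"x": 0, "y": 0, "z": 0, "rx": 0, "ry": 0, "rz": 0},
], fingers=0.68)

```text
clock: 13.12
tool_pos: [0.5391, 0.036, 0.2008]
orientation: [-180.0, 0.0, 76.4]
force: [-0.1, 0.5, 0.7]
opening: 0.0737
gripper_force: 0.0
```

Run:
```python
from h import *
o=ctrl.get_obs();print(o['clock'],o['tool_pos'],o['orientation'],o['force'])
im,c=snap('wrist','w5');cv2.imwrite('pics/w5v.png',cv2.resize(im,(800,600),interpolation=cv2.INTER_CUBIC))
snap('top','top1')
```

```text
13.125 [0.53911679 0.03598088 0.20079649] [-1.79982735e+02  1.17502472e-02  7.63749699e+01] [-0.11667821  0.50469051  0.69990583]
```

View pics/w5v.png

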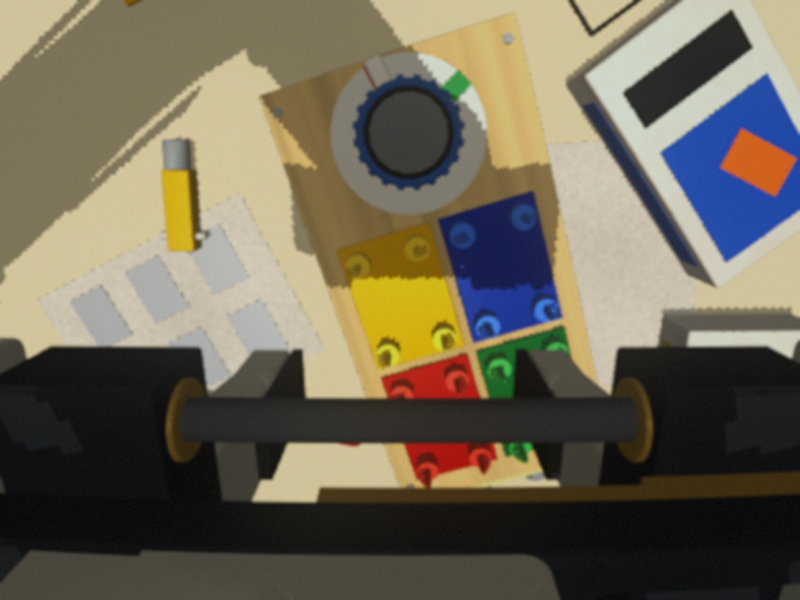

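Emit:
play_rows([
  {"x": 0.92, "y": -0.44, "z": 0, "rx": 0, "ry": 0, "rz": 0},
  {"x": 0.92, "y": -0.44, "z": 0, "rx": 0, "ry": 0, "rz": 0},
  {"x": 0.92, "y": -0.44, "z": 0, "rx": 0, "ry": 0, "rz": 0},
  {"x": 0.92, "y": -0.44, "z": 0, "rx": 0, "ry": 0, "rz": 0},
  {"x": 0.92, "y": -0.44, "z": 0, "rx": 0, "ry": 0, "rz": 0},
  {"x": 0.92, "y": -0.44, "z": 0, "rx": 0, "ry": 0, "rz": 0},
  {"x": 0.92, "y": -0.44, "z": 0, "rx": 0, "ry": 0, "rz": 0},
  {"x": 0.92, "y": -0.44, "z": 0, "rx": 0, "ry": 0, "rz": 0},
  {"x": 0, "y": 0, "z": 0, "rx": 0, "ry": 0, "rz": -1},
  {"x": 0, "y": 0, "z": 0, "rx": 0, "ry": 0, "rz": -1},
  {"x": 0, "y": 0, "z": 0, "rx": 0, "ry": 0, "rz": -1},
  {"x": 0, "y": 0, "z": 0, "rx": 0, "ry": 0, "rz": -1},
  {"x": 0, "y": 0, "z": 0, "rx": 0, "ry": 0, "rz": -1},
  {"x": 0, "y": 0, "z": 0, "rx": 0, "ry": 0, "rz": -0.3},
  {"x": 0, "y": 0, "z": 0, "rx": 0, "ry": 0, "rz": 0},
], fingers=1)

```text
clock: 15.1
tool_pos: [0.4969, 0.237, 0.2009]
orientation: [-180.0, 0.0, 97.6]
force: [0.1, -0.3, 0.7]
opening: 0.0876
gripper_force: 0.0
```

```bash
cat >> h.py <<'E'
def bayfit(im,c,col,ctr,yaw,z=.078):
    """plate centre from medians of its four sides; ctr guess (world), yaw of the robot (deg)"""
    m=mask(im,col,90,20)
    gx,gy=proj(c,[*ctr,z])[0]
    B=[b for b in blobs(m,400) if b[3][int(gy)-6:int(gy)+7,int(gx)-6:int(gx)+7].any()]
    cn=max(cv2.findContours(B[0][3].astype(np.uint8),0,1)[0],key=cv2.contourArea).reshape(-1,2)
    P=onz(c,cn,z)[:,:2]-ctr;a=np.radians(yaw)
    out=[];ang=[]
    U=np.array([[np.cos(a),np.sin(a)],[-np.sin(a),np.cos(a)]])
    Q=P@U.T
    for ax,h in((0,.032),(1,.045)):
        e=[]
        for s in(1,-1):
            k=(abs(Q[:,ax]-s*h)<.009)&(abs(Q[:,1-ax])<(.045 if ax==0 else .032)-.006)
            e.append(np.median(Q[k,ax]) if k.sum()>8 else np.nan)
            if k.sum()>8: ang.append(np.degrees(np.polyfit(Q[k,1-ax],Q[k,ax],1)[0])*(-1 if ax==0 else 1))
        out.append((np.mean(e),e[0]-e[1]))
    return ctr+np.array([out[0][0],out[1][0]])@U,[out[0][1],out[1][1]],np.array(ang)+yaw
def boardfit(im,c,col,ctr,z=.003,r=.08):
    m=mask(im,col,90,30);v,u=np.nonzero(m)
    P=onz(c,np.c_[u,v],z)[:,:2];k=np.linalg.norm(P-ctr,axis=1)<r
    mm=np.zeros_like(m);mm[v[k],u[k]]=1
    mm=cv2.morphologyEx(mm,cv2.MORPH_OPEN,np.ones((3,3)))
    v,u=np.nonzero(mm);P=onz(c,np.c_[u,v],z)[:,:2]
    q=cv2.minAreaRect((P*1000).astype(np.float32));b=cv2.boxPoints(q)
    e=b[1]-b[0];f=b[2]-b[1]
    if np.linalg.norm(f)>np.linalg.norm(e): e,f=f,e
    return np.array(q[0])/1000,(np.linalg.norm(e).round(1),np.linalg.norm(f).round(1)),(np.degrees(np.arctan2(e[1],e[0]))%180).round(1)
BAY={'green':(.606,-.076),'blue':(.600,.021),'red':(.537,-.080),'yellow':(.5305,.017)}
E
python3 - <<'E'
from h import *
o=ctrl.get_obs();print(o['clock'],o['tool_pos'],o['orientation'])
snap('wrist','w6')
for n in('w1','w5'):
    im,c=load(n)
    for k in BAY:
        try:
            r=bayfit(im,c,k,np.array(BAY[k]),3.8);print(n,k,r[0].round(4),np.round(r[1],4),r[2].round(1))
        except Exception as e: print(n,k,e)
for n,L in(('w6',(('yellow',(.42,.298)),('green',(.556,.303)))),('w1',(('yellow',(.42,.298)),('green',(.556,.303)))),('top1',(('yellow',(.42,.298)),('green',(.556,.303)),('red',(.43,-.276)),('blue',(.5945,-.274))))):
    im,c=load(n)
    for k,g in L: print(n,k,boardfit(im,c,k,np.array(g)))
E
```

```text
15.1 [0.49686638 0.23698481 0.20087762] [-1.79991712e+02  7.13617882e-03  9.76417659e+01]
w1 green [ 0.6047 -0.0743] [0.0606 0.0883] [3.4 3.  3.6 2.5]
w1 blue [0.5991 0.0218] [0.0612 0.0872] [3.4 3.4 3.4 3.1]
w1 red [ 0.5346 -0.0781] [0.0621 0.0887] [3.1 2.9 3.9 1.2]
w1 yellow [nan nan] [nan nan] []
w5 green list index out of range
w5 blue [0.5989 0.0219] [0.0613 0.0874] [3.3 3.2 3.3 3.4]
w5 red list index out of range
w5 yellow [nan nan] [   nan 0.1004] [  6.3 -13.2   3.8]
w6 yellow (array([0.41610303, 0.30000748]), (np.float32(87.2), np.float32(61.6)), np.float32(7.2))
w6 green (array([0.54899146, 0.32453943]), (np.float32(82.6), np.float32(59.2)), np.float32(116.5))
w1 yellow (array([0.41601459, 0.30056155]), (np.float32(87.9), np.float32(63.4)), np.float32(7.6))
w1 green (array([0.54909137, 0.32402823]), (np.float32(82.9), np.float32(58.6)), np.float32(116.7))Traceback (most recent call last):
  File "<stdin>", line 12, in <module>
  File "h.py", line 61, in boardfit
    v,u=np.nonzero(mm);P=onz(c,np.c_[u,v],z)[:,:2]
                         ~~~^^^^^^^^^^^^^^^^
  File "h.py", line 19, in onz
    o,d=ray(c,uv);return o+d*((z-o[2])/d[:,2])[:,None]
        ~~~^^^^^^
  File "h.py", line 14, in ray
    p=cv2.undistortPoints(np.array(uv,float).reshape(-1,1,2),K,np.array([c['k1'],0,0,0.])).reshape(-1,2)
      ~~~~~~~~~~~~~~~~~~~^^^^^^^^^^^^^^^^^^^^^^^^^^^^^^^^^^^^^^^^^^^^^^^^^^^^^^^^^^^^^^^^^
cv2.error: OpenCV(4.12.0) /io/opencv/modules/calib3d/src/undistort.dispatch.cpp:347: error: (-215:Assertion failed) CV_IS_MAT(_src) && CV_IS_MAT(_dst) && (_src->rows == 1 || _src->cols == 1) && (_dst->rows == 1 || _dst->cols == 1) && _src->cols + _src->rows - 1 == _dst->rows + _dst->cols - 1 && (CV_MAT_TYPE(_src->type) == CV_32FC2 || CV_MAT_TYPE(_src->type) == CV_64FC2) && (CV_MAT_TYPE(_dst->type) == CV_32FC2 || CV_MAT_TYPE(_dst->type) == CV_64FC2) in function 'cvUndistortPointsInternal'
```

Emit:
play_rows([
  {"x": 0.49, "y": -0.48, "z": 0, "rx": 0, "ry": 0, "rz": 0},
  {"x": 0.49, "y": -0.48, "z": 0, "rx": 0, "ry": 0, "rz": 0},
  {"x": 0.49, "y": -0.48, "z": 0, "rx": 0, "ry": 0, "rz": 0},
  {"x": 0.49, "y": -0.48, "z": 0.5, "rx": 0, "ry": 0, "rz": 0},
  {"x": 0.49, "y": -0.48, "z": 0.9, "rx": 0, "ry": 0, "rz": 0},
  {"x": 0.49, "y": -0.47, "z": 0.9, "rx": 0, "ry": 0, "rz": 0},
  {"x": 0, "y": 0, "z": 1, "rx": 0, "ry": 0, "rz": 0},
  {"x": 0, "y": 0, "z": 1, "rx": 0, "ry": 0, "rz": 0},
  {"x": 0, "y": 0, "z": 1, "rx": 0, "ry": 0, "rz": 0},
  {"x": 0, "y": 0, "z": 1, "rx": 0, "ry": 0, "rz": 0},
  {"x": 0, "y": 0, "z": 0.9, "rx": 0, "ry": 0, "rz": 0},
  {"x": 0, "y": 0, "z": 0.6, "rx": 0, "ry": 0, "rz": 0},
  {"x": 0, "y": 0, "z": 0.4, "rx": 0, "ry": 0, "rz": 0},
  {"x": 0, "y": 0, "z": 0.4, "rx": 0, "ry": 0, "rz": 0},
  {"x": 0, "y": 0, "z": 0.4, "rx": 0, "ry": 0, "rz": 0},
  {"x": 0, "y": 0, "z": 0.3, "rx": 0, "ry": 0, "rz": 0},
  {"x": 0, "y": 0, "z": 0.1, "rx": 0, "ry": 0, "rz": 0},
  {"x": 0, "y": 0, "z": 0, "rx": 0, "ry": 0, "rz": 0},
], fingers=0.14)

```text
clock: 17.4
tool_pos: [0.4161, 0.2999, -0.034]
orientation: [180.0, -0.0, 97.7]
force: [-1.3, -0.3, 0.0]
opening: 0.0504
gripper_force: 0.0
```

Run:
```python
from h import *
o=ctrl.get_obs();print(o['clock'],o['tool_pos'],o['orientation'],o['force'])
im,c=snap('wrist','w7');cv2.imwrite('pics/w7v.png',cv2.resize(im[60:340],(732,400),interpolation=cv2.INTER_CUBIC))
```

```text
17.4 [ 0.41610173  0.29988755 -0.03395138] [ 1.79995680e+02 -2.30345523e-04  9.76644803e+01] [-1.33490558 -0.26035204  0.02426528]
```

View pics/w7v.png

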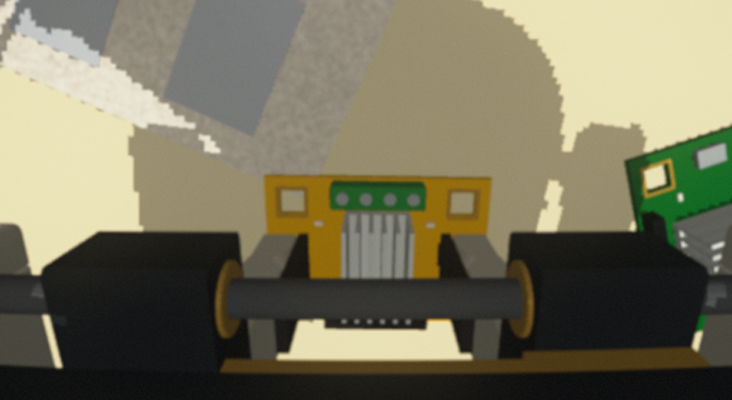

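Emit:
play_rows([
  {"x": 0, "y": 0, "z": 0.06, "rx": 0, "ry": 0, "rz": 0},
  {"x": 0, "y": 0, "z": 0, "rx": 0, "ry": 0, "rz": 0},
])

```text
clock: 17.7
tool_pos: [0.4163, 0.3002, -0.0345]
orientation: [180.0, -0.0, 97.7]
force: [-1.5, -1.4, 9.5]
opening: 0.0499
gripper_force: 4.7
```

Run:
```python
from h import *
o=ctrl.get_obs();print(o['clock'],o['tool_pos'],o['force'],o['moment'])
```

```text
17.7 [ 0.41629625  0.30022582 -0.03451543] [-1.51802058 -1.38506035  9.51179536] [-0.55471874  0.84394386 -0.02500355]
```

Emit:
play_rows([
  {"x": 0, "y": 0, "z": -0.07, "rx": 0, "ry": 0, "rz": 0},
  {"x": 0, "y": 0, "z": 0, "rx": 0, "ry": 0, "rz": 0},
  {"x": 0, "y": 0, "z": 0, "rx": 0, "ry": 0, "rz": 0},
  {"x": 0, "y": 0, "z": 0, "rx": 0, "ry": 0, "rz": 0},
  {"x": 0, "y": 0, "z": 0, "rx": 0, "ry": 0, "rz": 0},
  {"x": 0, "y": 0, "z": -0.4, "rx": 0, "ry": 0, "rz": 0},
  {"x": 0, "y": 0, "z": -0.8, "rx": 0, "ry": 0, "rz": 0},
  {"x": 0, "y": 0, "z": -0.8, "rx": 0, "ry": 0, "rz": 0},
  {"x": 0, "y": 0, "z": -0.8, "rx": 0, "ry": 0, "rz": 0},
  {"x": 0, "y": 0, "z": -0.8, "rx": 0, "ry": 0, "rz": 0},
  {"x": 0, "y": 0, "z": -0.8, "rx": 0, "ry": 0, "rz": 0},
  {"x": 0, "y": 0, "z": -0.8, "rx": 0, "ry": 0, "rz": 0},
  {"x": 0, "y": 0, "z": -0.8, "rx": 0, "ry": 0, "rz": 0},
  {"x": 0, "y": 0, "z": -0.4, "rx": 0, "ry": 0, "rz": 0},
  {"x": 0, "y": 0, "z": 0, "rx": 0, "ry": 0, "rz": 0},
], fingers=-1)

```text
clock: 19.58
tool_pos: [0.4161, 0.3001, 0.1269]
orientation: [180.0, -0.1, 97.7]
force: [-0.1, 0.3, -1.5]
opening: 0.0239
gripper_force: 30.0
```

```bash
cat >> h.py <<'E'
def held(im,c,col,o):
    """held board in the tool frame: front edge x, its tilt, mid of the side edges y (board top plane, 37 mm behind TCP)"""
    T=Rot.from_euler('xyz',o['orientation'],degrees=True).as_matrix()
    m=mask(im,col,90,30);m[225:]=0
    h,d=ray(c,np.argwhere(m)[:,::-1]);h=T.T@(h-o['tool_pos']);d=d@T
    P=h+d*((-.0373-h[2])/d[:,2])[:,None];P=P[(abs(P[:,1])<.06)&(P[:,0]<.06)&(P[:,0]>.0)]
    e=[]
    for y in np.arange(-.036,.0361,.002):
        k=abs(P[:,1]-y)<.001
        if k.sum()>2: e.append((y,P[k,0].max()))
    e=np.array(e);f=np.polyfit(e[:,0],e[:,1],1);r=e[:,1]-np.polyval(f,e[:,0]);k=abs(r)<.002;f=np.polyfit(e[k,0],e[k,1],1)
    F=P[(P[:,0]>.014)&(P[:,0]<.028)]
    s=[np.percentile(F[:,1],1),np.percentile(F[:,1],99)]
    return dict(edge=round(f[1],4),tilt=round(np.degrees(f[0]),2),side=np.round(s,4),mid=round(np.mean(s),4))
E
python3 - <<'E'
from h import *
im,c=load('w7')
o=ctrl.get_obs();print(o['clock'],o['tool_pos'],o['orientation'],o['opening'],o['gripper_force'],o['force'])
im,c=snap('wrist','w8');print(held(im,c,'yellow',o))
E
```

```text
19.575 [0.41608822 0.30006678 0.12685283] [ 1.79957187e+02 -5.86089353e-02  9.76627258e+01] 0.023908476089704693 29.982950091362 [-0.07821904  0.3489583  -1.46562408]
{'edge': np.float64(0.0314), 'tilt': np.float64(-0.02), 'side': array([-0.0427,  0.0411]), 'mid': np.float64(-0.0008)}
```

Emit:
play_rows([
  {"x": -0.983, "y": 0.245, "z": 0, "rx": 0, "ry": 0, "rz": 0},
  {"x": -0.983, "y": 0.245, "z": 0, "rx": 0, "ry": 0, "rz": 0},
  {"x": -0.983, "y": 0.245, "z": 0, "rx": 0, "ry": 0, "rz": 0},
  {"x": -0.983, "y": 0.245, "z": 0, "rx": 0, "ry": 0, "rz": 0},
  {"x": -0.983, "y": 0.245, "z": 0, "rx": 0, "ry": 0, "rz": 0},
  {"x": -0.983, "y": 0.245, "z": 0, "rx": 0, "ry": 0, "rz": 0},
  {"x": -0.983, "y": 0.245, "z": 0, "rx": 0, "ry": 0, "rz": 0},
  {"x": -0.983, "y": 0.245, "z": 0, "rx": 0, "ry": 0, "rz": 0},
  {"x": -0.983, "y": 0.245, "z": 0, "rx": 0, "ry": 0, "rz": 0},
  {"x": -0.983, "y": 0.245, "z": 0, "rx": 0, "ry": 0, "rz": 0},
  {"x": -0.983, "y": 0.245, "z": 0, "rx": 0, "ry": 0, "rz": 0},
  {"x": -0.983, "y": 0.245, "z": 0, "rx": 0, "ry": 0, "rz": 0},
  {"x": 0, "y": 0, "z": 0, "rx": 0, "ry": 0, "rz": 1},
  {"x": 0, "y": 0, "z": 0, "rx": 0, "ry": 0, "rz": 1},
  {"x": 0, "y": 0, "z": 0, "rx": 0, "ry": 0, "rz": 1},
  {"x": 0, "y": 0, "z": 0, "rx": 0, "ry": 0, "rz": 1},
  {"x": 0, "y": 0, "z": 0, "rx": 0, "ry": 0, "rz": 1},
  {"x": 0, "y": 0, "z": 0, "rx": 0, "ry": 0, "rz": 1},
  {"x": 0, "y": 0, "z": 0, "rx": 0, "ry": 0, "rz": 1},
  {"x": 0, "y": 0, "z": 0, "rx": 0, "ry": 0, "rz": 1},
])

```text
clock: 22.12
tool_pos: [0.5275, 0.0172, 0.1251]
orientation: [-179.9, 0.1, 65.5]
force: [0.0, 0.8, -1.6]
opening: 0.024
gripper_force: 30.0
```

Emit:
play_rows([
  {"x": 0, "y": 0, "z": 0, "rx": 0, "ry": 0, "rz": 1},
  {"x": 0, "y": 0, "z": 0, "rx": 0, "ry": 0, "rz": 1},
  {"x": 0, "y": 0, "z": 0, "rx": 0, "ry": 0, "rz": 1},
  {"x": 0, "y": 0, "z": 0, "rx": 0, "ry": 0, "rz": 1},
  {"x": 0, "y": 0, "z": 0, "rx": 0, "ry": 0, "rz": 1},
  {"x": 0, "y": 0, "z": 0, "rx": 0, "ry": 0, "rz": 1},
  {"x": 0, "y": 0, "z": 0, "rx": 0, "ry": 0, "rz": 1},
  {"x": 0, "y": 0, "z": 0, "rx": 0, "ry": 0, "rz": 1},
  {"x": 0, "y": 0, "z": 0, "rx": 0, "ry": 0, "rz": 1},
  {"x": 0, "y": 0, "z": 0, "rx": 0, "ry": 0, "rz": 1},
  {"x": 0, "y": 0, "z": 0, "rx": 0, "ry": 0, "rz": 1},
  {"x": 0, "y": 0, "z": 0, "rx": 0, "ry": 0, "rz": 1},
  {"x": 0, "y": 0, "z": 0, "rx": 0, "ry": 0, "rz": 1},
  {"x": 0, "y": 0, "z": 0, "rx": 0, "ry": 0, "rz": 1},
  {"x": 0, "y": 0, "z": 0, "rx": 0, "ry": 0, "rz": 1},
  {"x": 0, "y": 0, "z": 0, "rx": 0, "ry": 0, "rz": 0.6},
  {"x": 0, "y": 0, "z": 0, "rx": 0, "ry": 0, "rz": 0},
])

```text
clock: 24.25
tool_pos: [0.5275, 0.0172, 0.1252]
orientation: [180.0, 0.1, 3.3]
force: [0.1, -0.6, -1.8]
opening: 0.0237
gripper_force: 30.0
```

```bash
cat >> h.py <<'E'
U=np.array([np.cos(np.radians(3.35)),np.sin(np.radians(3.35))]);V=np.array([-U[1],U[0]])
B0=np.array([.5991,.0218])
BAYS={'blue':B0,'green':B0-.096*V,'red':B0-.07*U-.096*V,'yellow':B0-.07*U}
def go(target,o=None):
    o=o or ctrl.get_obs();T=Rot.from_euler('xyz',o['orientation'],degrees=True).as_matrix()
    d=np.array(target)-o['tool_pos'][:len(target)];d=np.r_[d,[0]*(3-len(d))]
    return (T.T@d/.025).round(2)
E
python3 - <<'E'
from h import *
o=ctrl.get_obs();print(o['clock'],o['tool_pos'],o['orientation'],o['opening'],o['force'],o['joint_pos'])
im,c=snap('wrist','w9');h=held(im,c,'yellow',o);print(h);print(go(BAYS['yellow']-(h['edge']-.0302)*U,o))
cv2.imwrite('pics/w9v.png',im[60:330])
E
```

```text
24.25 [0.5275315  0.01723393 0.12523503] [1.79977883e+02 1.04570096e-01 3.27157332e+00] 0.023737916821992323 [ 0.14041424 -0.59886362 -1.83972807] [ 2.31669322e+01  9.80668078e+00 -2.28976203e+01 -1.75540754e-02
 -5.74015555e+01  7.01141322e+01]
{'edge': np.float64(0.0492), 'tilt': np.float64(2.1), 'side': array([-0.0575,  0.0422]), 'mid': np.float64(-0.0077)}
[-0.69 -0.01  0.  ]
```

View pics/w9v.png

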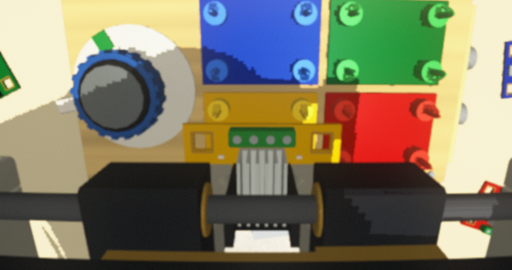

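Emit:
play_rows([
  {"x": 0.02, "y": -0.01, "z": 0.5, "rx": 0, "ry": 0, "rz": 0},
  {"x": 0, "y": 0, "z": 0.6, "rx": 0, "ry": 0, "rz": 0},
  {"x": 0, "y": 0, "z": 0.5, "rx": 0, "ry": 0, "rz": 0},
  {"x": 0, "y": 0, "z": 0.3, "rx": 0, "ry": 0, "rz": 0},
  {"x": 0, "y": 0, "z": 0.2, "rx": 0, "ry": 0, "rz": 0},
  {"x": 0, "y": 0, "z": 0.15, "rx": 0, "ry": 0, "rz": 0},
  {"x": 0, "y": 0, "z": 0, "rx": 0, "ry": 0, "rz": 0},
])

```text
clock: 25.18
tool_pos: [0.5287, 0.0177, 0.07]
orientation: [180.0, 0.0, 3.3]
force: [1.0, 0.3, -1.2]
opening: 0.0238
gripper_force: 30.0
```

Run:
```python
from h import *
o=ctrl.get_obs();print(o['clock'],o['tool_pos'],o['orientation'],o['opening'],o['force'],o['moment'])
```

```text
25.175 [0.52868625 0.01769987 0.06997275] [1.79998896e+02 5.47350879e-04 3.26792895e+00] 0.023808713522840277 [ 0.99943432  0.28734807 -1.17406749] [-0.0145434  -0.00282816  0.0343833 ]
```

Emit:
play_rows([
  {"x": -0.02, "y": 0, "z": 0.1, "rx": 0, "ry": 0, "rz": 0},
  {"x": 0, "y": 0, "z": 0.1, "rx": 0, "ry": 0, "rz": 0},
  {"x": 0, "y": 0, "z": 0.1, "rx": 0, "ry": 0, "rz": 0},
  {"x": 0, "y": 0, "z": 0, "rx": 0, "ry": 0, "rz": 0},
])

```text
clock: 25.68
tool_pos: [0.5288, 0.0178, 0.063]
orientation: [-180.0, -0.1, 3.3]
force: [0.9, -0.2, 1.6]
opening: 0.0237
gripper_force: 30.0
```

Emit:
play_rows([
  {"x": 0, "y": 0, "z": 0.1, "rx": 0, "ry": 0, "rz": 0},
  {"x": 0, "y": 0, "z": 0.1, "rx": 0, "ry": 0, "rz": 0},
  {"x": 0, "y": 0, "z": 0.1, "rx": 0, "ry": 0, "rz": 0},
  {"x": 0, "y": 0, "z": 0.05, "rx": 0, "ry": 0, "rz": 0},
  {"x": 0, "y": 0, "z": 0, "rx": 0, "ry": 0, "rz": 0},
])

```text
clock: 26.3
tool_pos: [0.5283, 0.0177, 0.0551]
orientation: [180.0, -0.0, 3.3]
force: [-6.2, 1.0, 17.0]
opening: 0.0239
gripper_force: 30.0
```

Emit:
play_rows([
  {"x": 0, "y": 0, "z": 0.03, "rx": 0, "ry": 0, "rz": 0},
  {"x": 0, "y": 0, "z": 0, "rx": 0, "ry": 0, "rz": 0},
])

```text
clock: 26.55
tool_pos: [0.5283, 0.0177, 0.055]
orientation: [180.0, -0.1, 3.3]
force: [-9.7, 1.6, 23.1]
opening: 0.024
gripper_force: 30.0
```

Emit:
play_rows([
  {"x": 0, "y": 0, "z": -0.1, "rx": 0, "ry": 0, "rz": 0},
  {"x": 0, "y": 0, "z": 0, "rx": 0, "ry": 0, "rz": 0},
  {"x": 0, "y": 0, "z": 0, "rx": 0, "ry": 0, "rz": 0},
  {"x": 0, "y": 0, "z": -0.3, "rx": 0, "ry": 0, "rz": 0},
  {"x": 0, "y": 0, "z": -0.8, "rx": 0, "ry": 0, "rz": 0},
  {"x": 0, "y": 0, "z": -0.9, "rx": 0, "ry": 0, "rz": 0},
  {"x": 0, "y": 0, "z": -0.9, "rx": 0, "ry": 0, "rz": 0},
  {"x": -1, "y": 0, "z": -0.9, "rx": 0, "ry": 0, "rz": 0},
  {"x": -1, "y": 0, "z": -0.9, "rx": 0, "ry": 0, "rz": 0},
  {"x": -0.6, "y": 0, "z": -0.9, "rx": 0, "ry": 0, "rz": 0},
  {"x": 0, "y": 0, "z": 0, "rx": 0, "ry": 0, "rz": 0},
], fingers=0)

```text
clock: 27.92
tool_pos: [0.4638, 0.0142, 0.1978]
orientation: [-179.9, -0.2, 3.3]
force: [0.2, -0.0, -0.6]
opening: 0.0437
gripper_force: 0.0
```

Run:
```python
from h import *
o=ctrl.get_obs();print(o['clock'],o['tool_pos'],o['orientation'],o['force'])
im,c=snap('wrist','w10');cv2.imwrite('pics/w10v.png',cv2.resize(im[60:260,150:450],(750,500),interpolation=cv2.INTER_CUBIC))
it,ct=snap('top','top2')
for k,g in (('green',(.549,.324)),('red',(.43,-.276)),('blue',(.5945,-.274))):
    for n in('top2','top0'):
        im,c=load(n)
        try: print(n,k,boardfit(im,c,k,np.array(g),r=.06))
        except Exception as e: print(k,'fail')
print(proj(load('w10')[1],[.5292,.0177,.114]))
```

```text
27.925 [0.46376296 0.01423825 0.1978267 ] [-179.92048021   -0.2439041     3.30048624] [ 0.16436128 -0.04231403 -0.60438138]
top2 green (array([0.55338129, 0.31986121]), (np.float32(70.4), np.float32(46.4)), np.float32(114.2))
top0 green (array([0.55281958, 0.32107062]), (np.float32(73.2), np.float32(46.7)), np.float32(113.7))
top2 red (array([ 0.4311853 , -0.27691858]), (np.float32(85.8), np.float32(54.3)), np.float32(89.0))
top0 red (array([ 0.43025134, -0.27704388]), (np.float32(85.4), np.float32(55.4)), np.float32(86.3))
top2 blue (array([ 0.59460297, -0.28026843]), (np.float32(69.8), np.float32(44.2)), np.float32(89.3))
top0 blue (array([ 0.59361047, -0.27548615]), (np.float32(78.1), np.float32(50.2)), np.float32(86.3))
[[261.05648726 109.53795326]]
```

View pics/w10v.png

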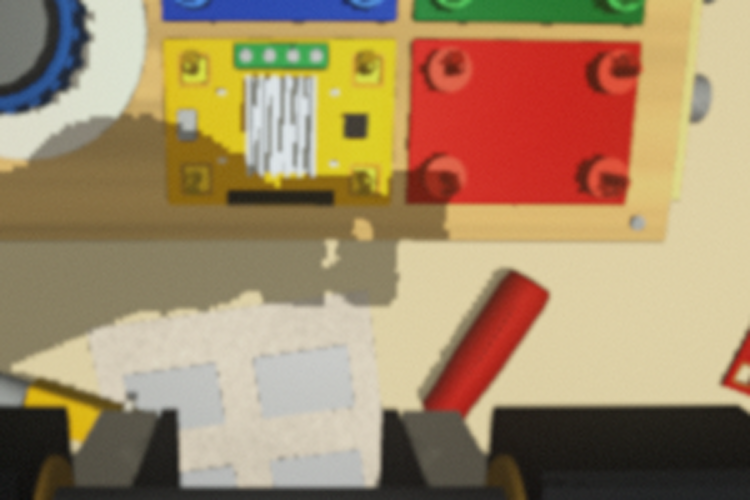

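Emit:
play_rows([
  {"x": -0.165, "y": 0.963, "z": 0, "rx": 0, "ry": 0, "rz": 0},
  {"x": -0.165, "y": 0.963, "z": 0, "rx": 0, "ry": 0, "rz": 0},
  {"x": -0.165, "y": 0.963, "z": 0, "rx": 0, "ry": 0, "rz": 0},
  {"x": -0.165, "y": 0.963, "z": 0, "rx": 0, "ry": 0, "rz": 0},
  {"x": -0.165, "y": 0.963, "z": 0, "rx": 0, "ry": 0, "rz": 0},
  {"x": -0.165, "y": 0.963, "z": 0, "rx": 0, "ry": 0, "rz": 0},
  {"x": -0.165, "y": 0.963, "z": 0, "rx": 0, "ry": 0, "rz": 0},
  {"x": -0.165, "y": 0.963, "z": 0, "rx": 0, "ry": 0, "rz": 0},
  {"x": -0.165, "y": 0.963, "z": 0, "rx": 0, "ry": 0, "rz": 0},
  {"x": -0.165, "y": 0.963, "z": 0, "rx": 0, "ry": 0, "rz": 0},
  {"x": -0.165, "y": 0.963, "z": 0, "rx": 0, "ry": 0, "rz": 0},
  {"x": -0.165, "y": 0.963, "z": 0, "rx": 0, "ry": 0, "rz": 0},
  {"x": 0, "y": 0, "z": 0, "rx": 0, "ry": 0, "rz": 0},
], fingers=0.14)

```text
clock: 29.65
tool_pos: [0.4298, -0.2784, 0.1939]
orientation: [-180.0, 0.2, 3.1]
force: [0.1, -0.5, -0.1]
opening: 0.0503
gripper_force: 0.0
```

Run:
```python
from h import *
o=ctrl.get_obs();print(o['clock'],o['tool_pos'],o['orientation'],o['force'],o['joint_pos'])
im,c=snap('wrist','w11')
R={}
for k,g in (('red',(.431,-.277)),('blue',(.5945,-.275))):
    R[k]=boardfit(im,c,k,np.array(g),r=.06);print(k,R[k])
print(go(R['red'][0]))
cv2.imwrite('pics/w11v.png',im[:260])
```

```text
29.65 [ 0.42980651 -0.27843108  0.19391416] [-1.79957714e+02  1.61778203e-01  3.13762984e+00] [ 0.07696553 -0.52336476 -0.07805483] [-1.09416857e+01  5.00104683e+00 -1.89702382e+01 -1.81483631e-03
 -6.61959199e+01  1.04079991e+02]
red (array([ 0.42253   , -0.27754352]), (np.float32(83.5), np.float32(59.9)), np.float32(73.4))
blue (array([ 0.59053638, -0.27539093]), (np.float32(82.8), np.float32(49.3)), np.float32(100.1))
[-0.29 -0.02  0.  ]
```

Emit:
play_rows([
  {"x": -0.29, "y": -0.02, "z": 0, "rx": 0, "ry": 0, "rz": 0},
  {"x": 0, "y": 0, "z": 0, "rx": 0, "ry": 0, "rz": 1},
  {"x": 0, "y": 0, "z": 0, "rx": 0, "ry": 0, "rz": 1},
  {"x": 0, "y": 0, "z": 0.5, "rx": 0, "ry": 0, "rz": 1},
  {"x": 0, "y": 0, "z": 1, "rx": 0, "ry": 0, "rz": 1},
  {"x": 0, "y": 0, "z": 1, "rx": 0, "ry": 0, "rz": 0.93},
  {"x": 0, "y": 0, "z": 1, "rx": 0, "ry": 0, "rz": 0},
  {"x": 0, "y": 0, "z": 1, "rx": 0, "ry": 0, "rz": 0},
  {"x": 0, "y": 0, "z": 1, "rx": 0, "ry": 0, "rz": 0},
  {"x": 0, "y": 0, "z": 1, "rx": 0, "ry": 0, "rz": 0},
  {"x": 0, "y": 0, "z": 0.8, "rx": 0, "ry": 0, "rz": 0},
  {"x": 0, "y": 0, "z": 0.6, "rx": 0, "ry": 0, "rz": 0},
  {"x": 0, "y": 0, "z": 0.4, "rx": 0, "ry": 0, "rz": 0},
  {"x": 0, "y": 0, "z": 0.3, "rx": 0, "ry": 0, "rz": 0},
  {"x": 0, "y": 0, "z": 0.25, "rx": 0, "ry": 0, "rz": 0},
  {"x": 0, "y": 0, "z": 0, "rx": 0, "ry": 0, "rz": 0},
])

```text
clock: 31.7
tool_pos: [0.4229, -0.2772, -0.0259]
orientation: [180.0, 0.0, -16.5]
force: [0.8, 0.3, 0.3]
opening: 0.0503
gripper_force: 0.0
```

Run:
```python
from h import *
o=ctrl.get_obs();print(o['clock'],o['tool_pos'],o['orientation'],o['force'])
im,c=snap('wrist','w12');print(held(im,c,'red',o))
```

```text
31.7 [ 0.4229049  -0.27719124 -0.02593314] [ 1.79998851e+02  2.08724044e-02 -1.64600086e+01] [0.76220215 0.32670022 0.25834094]
{'edge': np.float64(0.0319), 'tilt': np.float64(-0.41), 'side': array([-0.039,  0.04 ]), 'mid': np.float64(0.0005)}
```

Emit:
play_rows([
  {"x": 0, "y": 0, "z": 0.2, "rx": 0, "ry": 0, "rz": 0},
  {"x": 0, "y": 0, "z": 0.08, "rx": 0, "ry": 0, "rz": 0},
  {"x": 0, "y": 0, "z": 0, "rx": 0, "ry": 0, "rz": 0},
])

```text
clock: 32.12
tool_pos: [0.4229, -0.2772, -0.0329]
orientation: [180.0, 0.0, -16.5]
force: [-0.0, -0.7, -0.2]
opening: 0.0496
gripper_force: 0.0
```

Emit:
play_rows([
  {"x": 0, "y": 0, "z": 0, "rx": 0, "ry": 0, "rz": 0},
  {"x": 0, "y": 0, "z": 0, "rx": 0, "ry": 0, "rz": 0},
  {"x": 0, "y": 0, "z": 0, "rx": 0, "ry": 0, "rz": 0},
  {"x": 0, "y": 0, "z": 0, "rx": 0, "ry": 0, "rz": 0},
  {"x": 0, "y": 0, "z": 0, "rx": 0, "ry": 0, "rz": 0},
  {"x": 0, "y": 0, "z": -0.4, "rx": 0, "ry": 0, "rz": 0},
  {"x": 0, "y": 0, "z": -0.8, "rx": 0, "ry": 0, "rz": 0},
  {"x": 0, "y": 0, "z": -0.8, "rx": 0, "ry": 0, "rz": 0},
  {"x": 0, "y": 0, "z": -0.8, "rx": 0, "ry": 0, "rz": 0},
  {"x": 0, "y": 0, "z": -0.8, "rx": 0, "ry": 0, "rz": 0},
  {"x": 0, "y": 0, "z": -0.8, "rx": 0, "ry": 0, "rz": 0},
  {"x": 0, "y": 0, "z": -0.8, "rx": 0, "ry": 0, "rz": 0},
  {"x": 0, "y": 0, "z": -0.8, "rx": 0, "ry": 0, "rz": 0},
  {"x": 0, "y": 0, "z": -0.4, "rx": 0, "ry": 0, "rz": 0},
  {"x": 0, "y": 0, "z": 0, "rx": 0, "ry": 0, "rz": 0},
], fingers=-1)

```text
clock: 34.0
tool_pos: [0.4233, -0.2772, 0.1279]
orientation: [-180.0, -0.1, -16.5]
force: [0.4, 0.2, -1.3]
opening: 0.0237
gripper_force: 30.0
```

Run:
```python
from h import *
o=ctrl.get_obs();print(o['clock'],o['tool_pos'],o['orientation'],o['opening'],o['force'])
im,c=snap('wrist','w13');h=held(im,c,'red',o);print(h);t=BAYS['red']-(h['edge']-.0302)*U;print(t,go(t))
```

```text
34.0 [ 0.42332566 -0.27721961  0.1279021 ] [-1.79986741e+02 -8.21939567e-02 -1.64575109e+01] 0.02372714070673166 [ 0.43290637  0.1664453  -1.31057694]
{'edge': np.float64(0.0301), 'tilt': np.float64(-0.19), 'side': array([-0.0402,  0.0419]), 'mid': np.float64(0.0009)}
[ 0.53492923 -0.07812058] [ 2.04 -8.9   0.  ]
```

Emit:
play_rows([
  {"x": 0.204, "y": -0.89, "z": 0, "rx": 0, "ry": 0, "rz": 0},
  {"x": 0.204, "y": -0.89, "z": 0, "rx": 0, "ry": 0, "rz": 0},
  {"x": 0.204, "y": -0.89, "z": 0, "rx": 0, "ry": 0, "rz": 0},
  {"x": 0.204, "y": -0.89, "z": 0, "rx": 0, "ry": 0, "rz": 0},
  {"x": 0.204, "y": -0.89, "z": 0, "rx": 0, "ry": 0, "rz": 0},
  {"x": 0.204, "y": -0.89, "z": 0, "rx": 0, "ry": 0, "rz": 0},
  {"x": 0.204, "y": -0.89, "z": 0, "rx": 0, "ry": 0, "rz": 0},
  {"x": 0.204, "y": -0.89, "z": 0, "rx": 0, "ry": 0, "rz": 0},
  {"x": 0.204, "y": -0.89, "z": 0, "rx": 0, "ry": 0, "rz": 0},
  {"x": 0.204, "y": -0.89, "z": 0, "rx": 0, "ry": 0, "rz": 0},
  {"x": 0, "y": 0, "z": 0, "rx": 0, "ry": 0, "rz": -1},
  {"x": 0, "y": 0, "z": 0, "rx": 0, "ry": 0, "rz": -1},
  {"x": 0, "y": 0, "z": 0, "rx": 0, "ry": 0, "rz": -1},
  {"x": 0, "y": 0, "z": 0, "rx": 0, "ry": 0, "rz": -1},
  {"x": 0, "y": 0, "z": 0, "rx": 0, "ry": 0, "rz": -0.95},
  {"x": 0, "y": 0, "z": 0, "rx": 0, "ry": 0, "rz": 0},
  {"x": 0, "y": 0, "z": 0, "rx": 0, "ry": 0, "rz": 0},
])

```text
clock: 36.17
tool_pos: [0.5351, -0.078, 0.1271]
orientation: [180.0, 0.0, 3.3]
force: [-0.4, 1.0, -1.8]
opening: 0.0241
gripper_force: 30.0
```

Run:
```python
from h import *
o=ctrl.get_obs();print(o['clock'],o['tool_pos'],o['orientation'],o['opening'],o['force'])
print(go(BAYS['red'],o))
```

```text
36.175 [ 0.53506704 -0.07798481  0.12709842] [1.79999931e+02 1.60293646e-02 3.26985878e+00] 0.024090548935678142 [-0.44567636  1.00206297 -1.80913947]
[-0.01  0.01  0.  ]
```

Emit:
play_rows([
  {"x": 0, "y": 0, "z": 0.5, "rx": 0, "ry": 0, "rz": 0},
  {"x": 0, "y": 0, "z": 0.6, "rx": 0, "ry": 0, "rz": 0},
  {"x": 0, "y": 0, "z": 0.5, "rx": 0, "ry": 0, "rz": 0},
  {"x": 0, "y": 0, "z": 0.3, "rx": 0, "ry": 0, "rz": 0},
  {"x": 0, "y": 0, "z": 0.2, "rx": 0, "ry": 0, "rz": 0},
  {"x": 0, "y": 0, "z": 0.18, "rx": 0, "ry": 0, "rz": 0},
  {"x": 0, "y": 0, "z": 0, "rx": 0, "ry": 0, "rz": 0},
])

```text
clock: 37.05
tool_pos: [0.5349, -0.0783, 0.0701]
orientation: [180.0, 0.0, 3.3]
force: [0.7, -0.8, -0.6]
opening: 0.0237
gripper_force: 30.0
```

Emit:
play_rows([
  {"x": 0, "y": 0, "z": 0.1, "rx": 0, "ry": 0, "rz": 0},
  {"x": 0, "y": 0, "z": 0.1, "rx": 0, "ry": 0, "rz": 0},
  {"x": 0, "y": 0, "z": 0.1, "rx": 0, "ry": 0, "rz": 0},
  {"x": 0, "y": 0, "z": 0, "rx": 0, "ry": 0, "rz": 0},
])

```text
clock: 37.55
tool_pos: [0.5355, -0.0784, 0.0635]
orientation: [180.0, -0.1, 3.4]
force: [-0.9, 0.1, 4.1]
opening: 0.0237
gripper_force: 30.0
```

Emit:
play_rows([
  {"x": 0, "y": 0, "z": 0.1, "rx": 0, "ry": 0, "rz": 0},
  {"x": 0, "y": 0, "z": 0.1, "rx": 0, "ry": 0, "rz": 0},
  {"x": 0, "y": 0, "z": 0.1, "rx": 0, "ry": 0, "rz": 0},
  {"x": 0, "y": 0, "z": 0.08, "rx": 0, "ry": 0, "rz": 0},
  {"x": 0, "y": 0, "z": 0, "rx": 0, "ry": 0, "rz": 0},
])

```text
clock: 38.17
tool_pos: [0.5354, -0.0783, 0.0561]
orientation: [180.0, -0.1, 3.4]
force: [-11.0, 3.8, 29.3]
opening: 0.024
gripper_force: 30.0
```

Run:
```python
from h import *
o=ctrl.get_obs();print(o['clock'],o['tool_pos'],o['orientation'],o['force'],o['moment'])
```

```text
38.175 [ 0.53537103 -0.07828857  0.05609797] [ 1.79966624e+02 -8.68467415e-02  3.40949982e+00] [-11.02499798   3.81312536  29.30456135] [ 1.39853595  4.05495238 -0.09807978]
```

Emit:
play_rows([
  {"x": 0, "y": 0, "z": -0.1, "rx": 0, "ry": 0, "rz": 0},
  {"x": 0, "y": 0, "z": 0, "rx": 0, "ry": 0, "rz": 0},
  {"x": 0, "y": 0, "z": 0, "rx": 0, "ry": 0, "rz": 0},
  {"x": 0, "y": 0, "z": -0.3, "rx": 0, "ry": 0, "rz": 0},
  {"x": 0, "y": 0, "z": -0.9, "rx": 0, "ry": 0, "rz": 0},
  {"x": 0, "y": 0, "z": -0.9, "rx": 0, "ry": 0, "rz": 0},
  {"x": 0, "y": 0, "z": -0.9, "rx": 0, "ry": 0, "rz": 0},
  {"x": 0, "y": 0, "z": -0.9, "rx": 0, "ry": 0, "rz": 0},
  {"x": 0, "y": 0, "z": -0.9, "rx": 0, "ry": 0, "rz": 0},
  {"x": 0, "y": 0, "z": -0.7, "rx": 0, "ry": 0, "rz": 0},
  {"x": 0, "y": 0, "z": 0, "rx": 0, "ry": 0, "rz": 0},
], fingers=0)

```text
clock: 39.55
tool_pos: [0.5359, -0.0782, 0.1948]
orientation: [-180.0, -0.2, 3.4]
force: [0.1, 0.3, -0.6]
opening: 0.0435
gripper_force: 0.0
```

Run:
```python
from h import *
o=ctrl.get_obs();print(o['clock'],o['tool_pos'],o['orientation'],o['force'])
im,c=snap('wrist','w14')
print(boardfit(im,c,'red',BAYS['red'],z=.092,r=.06),BAYS['red'])
print(boardfit(im,c,'yellow',BAYS['yellow'],z=.092,r=.05),BAYS['yellow'])
a=proj(c,[*BAYS['red'],.092])[0].astype(int)
im=im[max(0,a[1]-75):a[1]+75,max(0,a[0]-100):a[0]+100];cv2.imwrite('pics/w14v.png',cv2.resize(im,None,fx=3,fy=3,interpolation=cv2.INTER_CUBIC))
```

```text
39.55 [ 0.53590191 -0.07820664  0.19482279] [-1.79993425e+02 -1.66905983e-01  3.35485892e+00] [ 0.10222224  0.34606509 -0.64141311]
(array([ 0.52193152, -0.07896107]), (np.float32(92.0), np.float32(84.8)), np.float32(3.3)) [ 0.5348294  -0.07812642]
(array([0.52698651, 0.017674  ]), (np.float32(98.6), np.float32(75.5)), np.float32(92.2)) [0.52921962 0.01770953]
```

Emit:
play_rows([
  {"x": 0.194, "y": 0.888, "z": 0, "rx": 0, "ry": 0, "rz": 0},
  {"x": 0.194, "y": 0.888, "z": 0, "rx": 0, "ry": 0, "rz": 0},
  {"x": 0.194, "y": 0.888, "z": 0, "rx": 0, "ry": 0, "rz": 0},
  {"x": 0.194, "y": 0.888, "z": 0, "rx": 0, "ry": 0, "rz": 0},
  {"x": 0.194, "y": 0.888, "z": 0, "rx": 0, "ry": 0, "rz": 0},
  {"x": 0.194, "y": 0.888, "z": 0, "rx": 0, "ry": 0, "rz": 0},
  {"x": 0.194, "y": 0.888, "z": 0, "rx": 0, "ry": 0, "rz": 0},
  {"x": 0.194, "y": 0.888, "z": 0, "rx": 0, "ry": 0, "rz": 0},
  {"x": 0.194, "y": 0.888, "z": 0, "rx": 0, "ry": 0, "rz": 0},
  {"x": 0, "y": 0, "z": 0, "rx": 0, "ry": 0, "rz": 0},
], fingers=0.14)

```text
clock: 40.85
tool_pos: [0.5904, -0.277, 0.1926]
orientation: [-180.0, 0.0, 3.2]
force: [-0.1, -0.4, 0.3]
opening: 0.0501
gripper_force: 0.0
```

Run:
```python
from h import *
o=ctrl.get_obs();print(o['clock'],o['tool_pos'],o['orientation'],o['joint_pos'])
im,c=snap('wrist','w15')
r=boardfit(im,c,'blue',np.array([.5905,-.2754]),r=.065);print(r,go(r[0]))
```

```text
40.85 [ 0.59036226 -0.27697962  0.19258758] [-1.79996898e+02  4.43674888e-02  3.24093361e+00] [-8.02580594e+00  1.83116595e+01 -2.07888506e+00  6.00019413e-03
 -6.96535741e+01  1.01264650e+02]
(array([ 0.59549078, -0.27469043]), (np.float32(82.0), np.float32(57.6)), np.float32(100.5)) [ 0.22 -0.05 -0.  ]
```

Emit:
play_rows([
  {"x": 0.22, "y": -0.05, "z": 0, "rx": 0, "ry": 0, "rz": 0},
  {"x": 0, "y": 0, "z": 0.4, "rx": 0, "ry": 0, "rz": -1},
  {"x": 0, "y": 0, "z": 1, "rx": 0, "ry": 0, "rz": -0.81},
  {"x": 0, "y": 0, "z": 1, "rx": 0, "ry": 0, "rz": 0},
  {"x": 0, "y": 0, "z": 1, "rx": 0, "ry": 0, "rz": 0},
  {"x": 0, "y": 0, "z": 1, "rx": 0, "ry": 0, "rz": 0},
  {"x": 0, "y": 0, "z": 1, "rx": 0, "ry": 0, "rz": 0},
  {"x": 0, "y": 0, "z": 1, "rx": 0, "ry": 0, "rz": 0},
  {"x": 0, "y": 0, "z": 0.8, "rx": 0, "ry": 0, "rz": 0},
  {"x": 0, "y": 0, "z": 0.6, "rx": 0, "ry": 0, "rz": 0},
  {"x": 0, "y": 0, "z": 0.4, "rx": 0, "ry": 0, "rz": 0},
  {"x": 0, "y": 0, "z": 0.3, "rx": 0, "ry": 0, "rz": 0},
  {"x": 0, "y": 0, "z": 0.24, "rx": 0, "ry": 0, "rz": 0},
  {"x": 0, "y": 0, "z": 0, "rx": 0, "ry": 0, "rz": 0},
])

```text
clock: 42.65
tool_pos: [0.5955, -0.2736, -0.0254]
orientation: [-180.0, 0.0, 10.6]
force: [-0.5, 0.0, -0.3]
opening: 0.0501
gripper_force: 0.0
```

Run:
```python
from h import *
o=ctrl.get_obs();print(o['clock'],o['tool_pos'],o['orientation'],o['force'])
im,c=snap('wrist','w16');print(held(im,c,'blue',o))
```

```text
42.65 [ 0.59551731 -0.27358955 -0.02543009] [-1.79993541e+02  1.70130396e-02  1.05829789e+01] [-0.49715971  0.04855667 -0.30096623]
{'edge': np.float64(0.0317), 'tilt': np.float64(-0.62), 'side': array([-0.0382,  0.0404]), 'mid': np.float64(0.0011)}
```

Emit:
play_rows([
  {"x": 0, "y": 0, "z": 0.2, "rx": 0, "ry": 0, "rz": 0},
  {"x": 0, "y": 0, "z": 0.1, "rx": 0, "ry": 0, "rz": 0},
  {"x": 0, "y": 0, "z": 0, "rx": 0, "ry": 0, "rz": 0},
])

```text
clock: 43.08
tool_pos: [0.5954, -0.2736, -0.033]
orientation: [-180.0, 0.0, 10.6]
force: [0.6, 0.2, 0.7]
opening: 0.05
gripper_force: 0.0
```

Emit:
play_rows([
  {"x": 0, "y": 0, "z": 0, "rx": 0, "ry": 0, "rz": 0},
  {"x": 0, "y": 0, "z": 0, "rx": 0, "ry": 0, "rz": 0},
  {"x": 0, "y": 0, "z": 0, "rx": 0, "ry": 0, "rz": 0},
  {"x": 0, "y": 0, "z": 0, "rx": 0, "ry": 0, "rz": 0},
  {"x": 0, "y": 0, "z": 0, "rx": 0, "ry": 0, "rz": 0},
  {"x": 0, "y": 0, "z": -0.4, "rx": 0, "ry": 0, "rz": 0},
  {"x": 0, "y": 0, "z": -0.8, "rx": 0, "ry": 0, "rz": 0},
  {"x": 0, "y": 0, "z": -0.8, "rx": 0, "ry": 0, "rz": 0},
  {"x": 0, "y": 0, "z": -0.8, "rx": 0, "ry": 0, "rz": 0},
  {"x": 0, "y": 0, "z": -0.8, "rx": 0, "ry": 0, "rz": 0},
  {"x": 0, "y": 0, "z": -0.8, "rx": 0, "ry": 0, "rz": 0},
  {"x": 0, "y": 0, "z": -0.8, "rx": 0, "ry": 0, "rz": 0},
  {"x": 0, "y": 0, "z": -0.8, "rx": 0, "ry": 0, "rz": 0},
  {"x": 0, "y": 0, "z": -0.8, "rx": 0, "ry": 0, "rz": 0},
  {"x": 0, "y": 0, "z": 0, "rx": 0, "ry": 0, "rz": 0},
], fingers=-1)

```text
clock: 44.95
tool_pos: [0.5967, -0.2738, 0.1395]
orientation: [179.9, -0.2, 10.6]
force: [-0.8, 0.2, -1.6]
opening: 0.0238
gripper_force: 30.0
```

Run:
```python
from h import *
o=ctrl.get_obs();print(o['clock'],o['tool_pos'],o['orientation'],o['opening'],o['force'])
im,c=snap('wrist','w17');h=held(im,c,'blue',o);print(h);t=BAYS['blue']-(h['edge']-.0302)*U;print(t,go(t))
```

```text
44.95 [ 0.59670207 -0.27384269  0.13949285] [179.91781251  -0.19597646  10.59591081] 0.02384371522680279 [-0.82885572  0.22160394 -1.61044233]
{'edge': np.float64(0.0297), 'tilt': np.float64(0.0), 'side': array([-0.04  ,  0.0416]), 'mid': np.float64(0.0008)}
[0.59959915 0.02182922] [  2.32 -11.59   0.  ]
```

Emit:
play_rows([
  {"x": 0.19, "y": -0.966, "z": 0, "rx": 0, "ry": 0, "rz": 0},
  {"x": 0.19, "y": -0.966, "z": 0, "rx": 0, "ry": 0, "rz": 0},
  {"x": 0.19, "y": -0.966, "z": 0, "rx": 0, "ry": 0, "rz": 0},
  {"x": 0.19, "y": -0.966, "z": 0, "rx": 0, "ry": 0, "rz": 0},
  {"x": 0.19, "y": -0.966, "z": 0, "rx": 0, "ry": 0, "rz": 0},
  {"x": 0.19, "y": -0.966, "z": 0, "rx": 0, "ry": 0, "rz": 0},
  {"x": 0.19, "y": -0.966, "z": 0, "rx": 0, "ry": 0, "rz": 0},
  {"x": 0.19, "y": -0.966, "z": 0, "rx": 0, "ry": 0, "rz": 0},
  {"x": 0.19, "y": -0.966, "z": 0, "rx": 0, "ry": 0, "rz": 0},
  {"x": 0.19, "y": -0.966, "z": 0, "rx": 0, "ry": 0, "rz": 0},
  {"x": 0.19, "y": -0.966, "z": 0, "rx": 0, "ry": 0, "rz": 0},
  {"x": 0.19, "y": -0.966, "z": 0, "rx": 0, "ry": 0, "rz": 0},
  {"x": 0, "y": 0, "z": 0, "rx": 0, "ry": 0, "rz": 1},
  {"x": 0, "y": 0, "z": 0, "rx": 0, "ry": 0, "rz": 0.81},
  {"x": 0, "y": 0, "z": 0, "rx": 0, "ry": 0, "rz": 0},
  {"x": 0, "y": 0, "z": 0, "rx": 0, "ry": 0, "rz": 0},
])

```text
clock: 47.0
tool_pos: [0.598, 0.0216, 0.1367]
orientation: [180.0, 0.1, 3.4]
force: [0.9, -0.9, -2.0]
opening: 0.0237
gripper_force: 30.0
```

Run:
```python
from h import *
o=ctrl.get_obs();print(o['clock'],o['tool_pos'],o['orientation'],o['opening'],o['force'])
print(go(BAYS['blue']-.0003*U,o))
```

```text
47.0 [0.59803719 0.02160563 0.1366519 ] [1.79989977e+02 5.65245486e-02 3.40754093e+00] 0.023670942820169412 [ 0.91541479 -0.94269515 -2.01167787]
[ 0.03 -0.01 -0.  ]
```

Descend: 0.1367→0.070 is 2.67 units.

Emit:
play_rows([
  {"x": 0.03, "y": -0.01, "z": 0.6, "rx": 0, "ry": 0, "rz": 0},
  {"x": 0, "y": 0, "z": 0.8, "rx": 0, "ry": 0, "rz": 0},
  {"x": 0, "y": 0, "z": 0.6, "rx": 0, "ry": 0, "rz": 0},
  {"x": 0, "y": 0, "z": 0.3, "rx": 0, "ry": 0, "rz": 0},
  {"x": 0, "y": 0, "z": 0.2, "rx": 0, "ry": 0, "rz": 0},
  {"x": 0, "y": 0, "z": 0.17, "rx": 0, "ry": 0, "rz": 0},
  {"x": 0, "y": 0, "z": 0, "rx": 0, "ry": 0, "rz": 0},
])

```text
clock: 47.88
tool_pos: [0.5992, 0.022, 0.0705]
orientation: [-180.0, -0.0, 3.3]
force: [0.0, 0.9, -0.9]
opening: 0.0235
gripper_force: 30.0
```

Emit:
play_rows([
  {"x": 0, "y": 0, "z": 0.1, "rx": 0, "ry": 0, "rz": 0},
  {"x": 0, "y": 0, "z": 0.1, "rx": 0, "ry": 0, "rz": 0},
  {"x": 0, "y": 0, "z": 0.1, "rx": 0, "ry": 0, "rz": 0},
  {"x": 0, "y": 0, "z": 0, "rx": 0, "ry": 0, "rz": 0},
])

```text
clock: 48.38
tool_pos: [0.5997, 0.022, 0.0638]
orientation: [180.0, -0.1, 3.4]
force: [-1.3, 0.2, 4.6]
opening: 0.0236
gripper_force: 30.0
```

Emit:
play_rows([
  {"x": 0, "y": 0, "z": 0.1, "rx": 0, "ry": 0, "rz": 0},
  {"x": 0, "y": 0, "z": 0.1, "rx": 0, "ry": 0, "rz": 0},
  {"x": 0, "y": 0, "z": 0.1, "rx": 0, "ry": 0, "rz": 0},
  {"x": 0, "y": 0, "z": 0.08, "rx": 0, "ry": 0, "rz": 0},
  {"x": 0, "y": 0, "z": 0, "rx": 0, "ry": 0, "rz": 0},
])

```text
clock: 49.0
tool_pos: [0.5995, 0.0221, 0.0562]
orientation: [180.0, -0.1, 3.4]
force: [-9.3, 1.2, 23.2]
opening: 0.0237
gripper_force: 30.0
```

Emit:
play_rows([
  {"x": 0, "y": 0, "z": 0.03, "rx": 0, "ry": 0, "rz": 0},
  {"x": 0, "y": 0, "z": 0, "rx": 0, "ry": 0, "rz": 0},
])

```text
clock: 49.25
tool_pos: [0.5995, 0.0221, 0.0561]
orientation: [180.0, -0.1, 3.4]
force: [-12.3, 2.1, 28.5]
opening: 0.0241
gripper_force: 30.0
```

Emit:
play_rows([
  {"x": 0, "y": 0, "z": -0.1, "rx": 0, "ry": 0, "rz": 0},
  {"x": 0, "y": 0, "z": 0, "rx": 0, "ry": 0, "rz": 0},
  {"x": 0, "y": 0, "z": 0, "rx": 0, "ry": 0, "rz": 0},
  {"x": 0, "y": 0, "z": -0.3, "rx": 0, "ry": 0, "rz": 0},
  {"x": 0, "y": 0, "z": -0.9, "rx": 0, "ry": 0, "rz": 0},
  {"x": 0, "y": 0, "z": -0.9, "rx": 0, "ry": 0, "rz": 0},
  {"x": 0, "y": 0, "z": -0.9, "rx": 0, "ry": 0, "rz": 0},
  {"x": 0, "y": 0, "z": -0.9, "rx": 0, "ry": 0, "rz": 0},
  {"x": 0, "y": 0, "z": -0.9, "rx": 0, "ry": 0, "rz": 0},
  {"x": 0, "y": 0, "z": -0.9, "rx": 0, "ry": 0, "rz": 0},
  {"x": 0, "y": 0, "z": 0, "rx": 0, "ry": 0, "rz": 0},
], fingers=0)

```text
clock: 50.62
tool_pos: [0.6003, 0.0222, 0.2]
orientation: [-180.0, -0.2, 3.4]
force: [-0.3, -0.3, -0.7]
opening: 0.0437
gripper_force: 0.0
```

Emit:
play_rows([
  {"x": -0.1, "y": -0.937, "z": 0, "rx": 0, "ry": 0, "rz": 0},
  {"x": -0.1, "y": -0.937, "z": 0, "rx": 0, "ry": 0, "rz": 0},
  {"x": -0.1, "y": -0.937, "z": 0, "rx": 0, "ry": 0, "rz": 0},
  {"x": -0.1, "y": -0.937, "z": 0, "rx": 0, "ry": 0, "rz": 0},
  {"x": -0.1, "y": -0.937, "z": 0, "rx": 0, "ry": 0, "rz": 0},
  {"x": -0.1, "y": -0.937, "z": 0, "rx": 0, "ry": 0, "rz": 0},
  {"x": -0.1, "y": -0.937, "z": 0, "rx": 0, "ry": 0, "rz": 0},
  {"x": -0.1, "y": -0.937, "z": 0, "rx": 0, "ry": 0, "rz": 0},
  {"x": -0.1, "y": -0.937, "z": 0, "rx": 0, "ry": 0, "rz": 0},
  {"x": -0.1, "y": -0.937, "z": 0, "rx": 0, "ry": 0, "rz": 0},
  {"x": -0.1, "y": -0.937, "z": 0, "rx": 0, "ry": 0, "rz": 0},
  {"x": -0.1, "y": -0.937, "z": 0, "rx": 0, "ry": 0, "rz": 0},
  {"x": -0.1, "y": -0.937, "z": 0, "rx": 0, "ry": 0, "rz": 0},
  {"x": 0, "y": 0, "z": 0, "rx": 0, "ry": 0, "rz": -1},
  {"x": 0, "y": 0, "z": 0, "rx": 0, "ry": 0, "rz": -1},
  {"x": 0, "y": 0, "z": 0, "rx": 0, "ry": 0, "rz": -1},
  {"x": 0, "y": 0, "z": 0, "rx": 0, "ry": 0, "rz": -1},
  {"x": 0, "y": 0, "z": 0, "rx": 0, "ry": 0, "rz": -1},
  {"x": 0, "y": 0, "z": 0, "rx": 0, "ry": 0, "rz": -0.8},
  {"x": 0, "y": 0, "z": 0, "rx": 0, "ry": 0, "rz": 0},
], fingers=0.14)

```text
clock: 53.12
tool_pos: [0.5489, 0.3248, 0.1977]
orientation: [180.0, 0.0, 26.5]
force: [-0.5, -0.2, 0.5]
opening: 0.0497
gripper_force: 0.0
```

Run:
```python
from h import *
o=ctrl.get_obs();print(o['clock'],o['tool_pos'],o['orientation'],o['joint_pos'])
im,c=snap('wrist','w18')
r=boardfit(im,c,'green',np.array([.549,.3243]),r=.065);print(r,go(r[0]))
```

```text
53.125 [0.54886646 0.32479807 0.19771212] [1.79997223e+02 2.92795879e-03 2.65327844e+01] [ 4.81182741e+01  1.67734814e+01 -3.58139639e+00  1.60524726e-03
 -6.96488664e+01  6.84139521e+01]
(array([0.54899329, 0.32441614]), (np.float32(82.8), np.float32(57.6)), np.float32(116.5)) [-0.    0.01  0.  ]
```

Exactly above the green board. Descend 0.1977→-0.0330 (9.23 units).

Emit:
play_rows([
  {"x": 0, "y": 0.01, "z": 0.6, "rx": 0, "ry": 0, "rz": 0},
  {"x": 0, "y": 0, "z": 1, "rx": 0, "ry": 0, "rz": 0},
  {"x": 0, "y": 0, "z": 1, "rx": 0, "ry": 0, "rz": 0},
  {"x": 0, "y": 0, "z": 1, "rx": 0, "ry": 0, "rz": 0},
  {"x": 0, "y": 0, "z": 1, "rx": 0, "ry": 0, "rz": 0},
  {"x": 0, "y": 0, "z": 1, "rx": 0, "ry": 0, "rz": 0},
  {"x": 0, "y": 0, "z": 1, "rx": 0, "ry": 0, "rz": 0},
  {"x": 0, "y": 0, "z": 0.8, "rx": 0, "ry": 0, "rz": 0},
  {"x": 0, "y": 0, "z": 0.6, "rx": 0, "ry": 0, "rz": 0},
  {"x": 0, "y": 0, "z": 0.4, "rx": 0, "ry": 0, "rz": 0},
  {"x": 0, "y": 0, "z": 0.3, "rx": 0, "ry": 0, "rz": 0},
  {"x": 0, "y": 0, "z": 0.24, "rx": 0, "ry": 0, "rz": 0},
  {"x": 0, "y": 0, "z": 0, "rx": 0, "ry": 0, "rz": 0},
])

```text
clock: 54.8
tool_pos: [0.549, 0.3238, -0.0259]
orientation: [180.0, 0.0, 26.5]
force: [0.2, -0.9, -0.9]
opening: 0.0502
gripper_force: 0.0
```

Run:
```python
from h import *
o=ctrl.get_obs();print(o['clock'],o['tool_pos'],o['orientation'],o['force'],(o['tool_pos'][2]+.033)/.025)
im,c=snap('wrist','w19');print(held(im,c,'green',o))
```

```text
54.8 [ 0.54899427  0.3238382  -0.02588064] [1.79996770e+02 1.17047845e-02 2.65426291e+01] [ 0.16698653 -0.9320964  -0.94057817] 0.2847745890721573
{'edge': np.float64(0.0323), 'tilt': np.float64(0.0), 'side': array([-0.0399,  0.0392]), 'mid': np.float64(-0.0003)}
```

Emit:
play_rows([
  {"x": 0, "y": 0, "z": 0.2, "rx": 0, "ry": 0, "rz": 0},
  {"x": 0, "y": 0, "z": 0.08, "rx": 0, "ry": 0, "rz": 0},
  {"x": 0, "y": 0, "z": 0, "rx": 0, "ry": 0, "rz": 0},
])

```text
clock: 55.22
tool_pos: [0.5489, 0.3238, -0.0329]
orientation: [180.0, 0.0, 26.5]
force: [-0.5, -0.5, 0.8]
opening: 0.0502
gripper_force: 0.0
```

Emit:
play_rows([
  {"x": 0, "y": 0, "z": 0, "rx": 0, "ry": 0, "rz": 0},
  {"x": 0, "y": 0, "z": 0, "rx": 0, "ry": 0, "rz": 0},
  {"x": 0, "y": 0, "z": 0, "rx": 0, "ry": 0, "rz": 0},
  {"x": 0, "y": 0, "z": 0, "rx": 0, "ry": 0, "rz": 0},
  {"x": 0, "y": 0, "z": 0, "rx": 0, "ry": 0, "rz": 0},
  {"x": 0, "y": 0, "z": -0.4, "rx": 0, "ry": 0, "rz": 0},
  {"x": 0, "y": 0, "z": -0.8, "rx": 0, "ry": 0, "rz": 0},
  {"x": 0, "y": 0, "z": -0.8, "rx": 0, "ry": 0, "rz": 0},
  {"x": 0, "y": 0, "z": -0.8, "rx": 0, "ry": 0, "rz": 0},
  {"x": 0, "y": 0, "z": -0.8, "rx": 0, "ry": 0, "rz": 0},
  {"x": 0, "y": 0, "z": -0.8, "rx": 0, "ry": 0, "rz": 0},
  {"x": 0, "y": 0, "z": -0.8, "rx": 0, "ry": 0, "rz": 0},
  {"x": 0, "y": 0, "z": -0.8, "rx": 0, "ry": 0, "rz": 0},
  {"x": 0, "y": 0, "z": -0.8, "rx": 0, "ry": 0, "rz": 0},
  {"x": 0, "y": 0, "z": 0, "rx": 0, "ry": 0, "rz": 0},
], fingers=-1)

```text
clock: 57.1
tool_pos: [0.5499, 0.3246, 0.1396]
orientation: [-179.9, -0.2, 26.6]
force: [-0.2, 0.7, -0.6]
opening: 0.0241
gripper_force: 30.0
```

Run:
```python
from h import *
o=ctrl.get_obs();print(o['clock'],o['tool_pos'],o['orientation'],o['opening'],o['force'])
im,c=snap('wrist','w20');h=held(im,c,'green',o);print(h);t=BAYS['green'];print(t,go(t),go(t)/15)
```

```text
57.1 [0.54991288 0.32460251 0.13959004] [-179.94114592   -0.20609333   26.55535159] 0.02405815983906655 [-0.23173015  0.66956755 -0.58000863]
{'edge': np.float64(0.0301), 'tilt': np.float64(0.0), 'side': array([-0.0404,  0.0417]), 'mid': np.float64(0.0006)}
[ 0.60470978 -0.07403596] [-5.13 15.24 -0.02] [-0.342       1.016      -0.00133333]
```

Emit:
play_rows([
  {"x": -0.32, "y": 0.953, "z": 0, "rx": 0, "ry": 0, "rz": 0},
  {"x": -0.32, "y": 0.953, "z": 0, "rx": 0, "ry": 0, "rz": 0},
  {"x": -0.32, "y": 0.953, "z": 0, "rx": 0, "ry": 0, "rz": 0},
  {"x": -0.32, "y": 0.953, "z": 0, "rx": 0, "ry": 0, "rz": 0},
  {"x": -0.32, "y": 0.953, "z": 0, "rx": 0, "ry": 0, "rz": 0},
  {"x": -0.32, "y": 0.953, "z": 0, "rx": 0, "ry": 0, "rz": 0},
  {"x": -0.32, "y": 0.953, "z": 0, "rx": 0, "ry": 0, "rz": 0},
  {"x": -0.32, "y": 0.953, "z": 0, "rx": 0, "ry": 0, "rz": 0},
  {"x": -0.32, "y": 0.953, "z": 0, "rx": 0, "ry": 0, "rz": 0},
  {"x": -0.32, "y": 0.953, "z": 0, "rx": 0, "ry": 0, "rz": 0},
  {"x": -0.32, "y": 0.953, "z": 0, "rx": 0, "ry": 0, "rz": 0},
  {"x": -0.32, "y": 0.953, "z": 0, "rx": 0, "ry": 0, "rz": 0},
  {"x": -0.32, "y": 0.953, "z": 0, "rx": 0, "ry": 0, "rz": 0},
  {"x": -0.32, "y": 0.953, "z": 0, "rx": 0, "ry": 0, "rz": 0},
  {"x": -0.32, "y": 0.953, "z": 0, "rx": 0, "ry": 0, "rz": 0},
  {"x": -0.32, "y": 0.953, "z": 0, "rx": 0, "ry": 0, "rz": 0},
])

```text
clock: 59.15
tool_pos: [0.6046, -0.0764, 0.1373]
orientation: [180.0, -0.0, 26.5]
force: [0.1, 0.6, -0.0]
opening: 0.0242
gripper_force: 30.0
```

Emit:
play_rows([
  {"x": 0, "y": 0, "z": 0, "rx": 0, "ry": 0, "rz": 1},
  {"x": 0, "y": 0, "z": 0, "rx": 0, "ry": 0, "rz": 1},
  {"x": 0, "y": 0, "z": 0, "rx": 0, "ry": 0, "rz": 1},
  {"x": 0, "y": 0, "z": 0, "rx": 0, "ry": 0, "rz": 1},
  {"x": 0, "y": 0, "z": 0, "rx": 0, "ry": 0, "rz": 1},
  {"x": 0, "y": 0, "z": 0, "rx": 0, "ry": 0, "rz": 0.8},
  {"x": 0, "y": 0, "z": 0, "rx": 0, "ry": 0, "rz": 0},
  {"x": 0, "y": 0, "z": 0, "rx": 0, "ry": 0, "rz": 0},
])

```text
clock: 60.15
tool_pos: [0.6048, -0.0749, 0.1373]
orientation: [-180.0, -0.0, 3.4]
force: [-0.2, -0.5, -1.4]
opening: 0.0236
gripper_force: 30.0
```

Run:
```python
from h import *
o=ctrl.get_obs();print(o['clock'],o['tool_pos'],o['orientation'],o['opening'],o['force'])
print(go(BAYS['green']-.0003*U,o),(o['tool_pos'][2]-.07)/.025)
```

```text
60.15 [ 0.60475095 -0.07492479  0.13730557] [-1.79999859e+02 -5.35018816e-03  3.38494976e+00] 0.023594695287876714 [-0.21088794 -0.47315559 -1.35592543]
[-0.01 -0.04 -0.  ] 2.6922229895468663
```

Emit:
play_rows([
  {"x": -0.01, "y": -0.04, "z": 0.6, "rx": 0, "ry": 0, "rz": 0},
  {"x": 0, "y": 0, "z": 0.8, "rx": 0, "ry": 0, "rz": 0},
  {"x": 0, "y": 0, "z": 0.6, "rx": 0, "ry": 0, "rz": 0},
  {"x": 0, "y": 0, "z": 0.3, "rx": 0, "ry": 0, "rz": 0},
  {"x": 0, "y": 0, "z": 0.2, "rx": 0, "ry": 0, "rz": 0},
  {"x": 0, "y": 0, "z": 0.19, "rx": 0, "ry": 0, "rz": 0},
  {"x": 0, "y": 0, "z": 0, "rx": 0, "ry": 0, "rz": 0},
])

```text
clock: 61.02
tool_pos: [0.6046, -0.0733, 0.07]
orientation: [-180.0, 0.0, 3.3]
force: [0.3, 0.2, -0.6]
opening: 0.0239
gripper_force: 30.0
```

Emit:
play_rows([
  {"x": 0, "y": 0, "z": 0.1, "rx": 0, "ry": 0, "rz": 0},
  {"x": 0, "y": 0, "z": 0.1, "rx": 0, "ry": 0, "rz": 0},
  {"x": 0, "y": 0, "z": 0.1, "rx": 0, "ry": 0, "rz": 0},
  {"x": 0, "y": 0, "z": 0, "rx": 0, "ry": 0, "rz": 0},
])

```text
clock: 61.52
tool_pos: [0.6047, -0.0736, 0.0633]
orientation: [180.0, -0.0, 3.4]
force: [-2.9, -0.3, 5.1]
opening: 0.0241
gripper_force: 30.0
```

Emit:
play_rows([
  {"x": 0, "y": 0, "z": 0.1, "rx": 0, "ry": 0, "rz": 0},
  {"x": 0, "y": 0, "z": 0.1, "rx": 0, "ry": 0, "rz": 0},
  {"x": 0, "y": 0, "z": 0.1, "rx": 0, "ry": 0, "rz": 0},
  {"x": 0, "y": 0, "z": 0.09, "rx": 0, "ry": 0, "rz": 0},
  {"x": 0, "y": 0, "z": 0, "rx": 0, "ry": 0, "rz": 0},
])

```text
clock: 62.15
tool_pos: [0.6053, -0.0736, 0.056]
orientation: [179.9, -0.1, 3.4]
force: [-10.2, 2.4, 24.3]
opening: 0.0238
gripper_force: 30.0
```

Emit:
play_rows([
  {"x": 0, "y": 0, "z": -0.1, "rx": 0, "ry": 0, "rz": 0},
  {"x": 0, "y": 0, "z": 0, "rx": 0, "ry": 0, "rz": 0},
  {"x": 0, "y": 0, "z": 0, "rx": 0, "ry": 0, "rz": 0},
  {"x": 0, "y": 0, "z": -0.3, "rx": 0, "ry": 0, "rz": 0},
  {"x": 0, "y": 0, "z": -0.9, "rx": 0, "ry": 0, "rz": 0},
  {"x": 0, "y": 0, "z": -0.9, "rx": 0, "ry": 0, "rz": 0},
  {"x": 0, "y": 0, "z": -0.9, "rx": 0, "ry": 0, "rz": 0},
  {"x": 0, "y": 0, "z": -0.9, "rx": 0, "ry": 0, "rz": 0},
  {"x": -0.9, "y": -0.5, "z": -0.9, "rx": 0, "ry": 0, "rz": 0},
  {"x": -0.9, "y": -0.5, "z": -0.9, "rx": 0, "ry": 0, "rz": 0},
  {"x": -0.9, "y": -0.5, "z": 0, "rx": 0, "ry": 0, "rz": 0},
  {"x": -0.9, "y": -0.5, "z": 0, "rx": 0, "ry": 0, "rz": 0},
  {"x": 0, "y": 0, "z": 0, "rx": 0, "ry": 0, "rz": 0},
], fingers=0)

```text
clock: 63.78
tool_pos: [0.5109, -0.0282, 0.1987]
orientation: [-180.0, -0.1, 3.4]
force: [0.1, -0.9, 0.4]
opening: 0.0439
gripper_force: 0.0
```

Run:
```python
from h import *
o=ctrl.get_obs();print(o['clock'],o['tool_pos'],o['orientation'],o['force'])
im,c=snap('wrist','w21')
p=proj(c,np.array([[*BAYS[k],.09] for k in BAYS]));print(p.round())
x0,y0=(p.min(0)-[75,55]).astype(int).clip(0);x1,y1=(p.max(0)+[75,55]).astype(int)
cr=im[y0:y1,x0:x1];f=min(800/cr.shape[1],600/cr.shape[0]);cv2.imwrite('pics/w21v.png',cv2.resize(cr,None,fx=f,fy=f,interpolation=cv2.INTER_CUBIC))
```

```text
63.775 [ 0.51094002 -0.02820651  0.19869465] [-1.79973842e+02 -7.16040061e-02  3.41435480e+00] [ 0.0534147  -0.92001259  0.42785707]
[[213.  81.]
 [316.  81.]
 [313. 155.]
 [215. 155.]]
```

View pics/w21v.png

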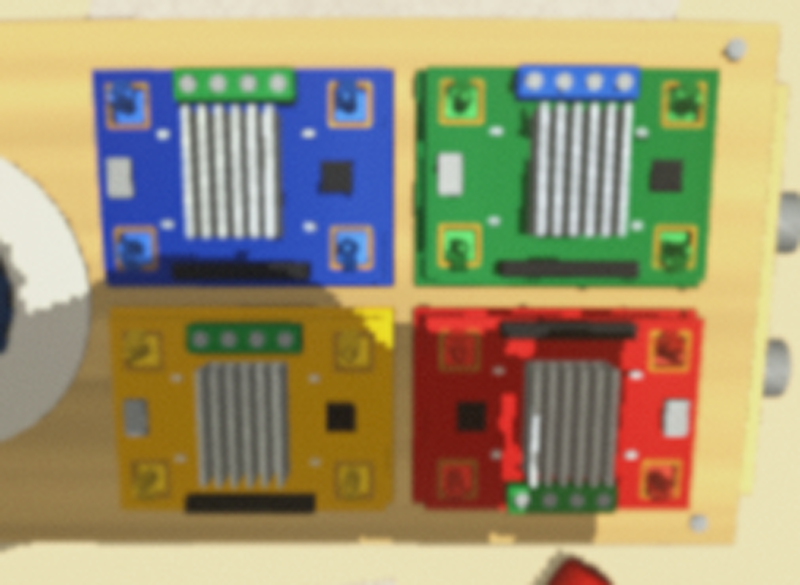

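Emit:
play_rows([
  {"x": 0.38, "y": -0.967, "z": 0, "rx": 0, "ry": 0, "rz": 0},
  {"x": 0.38, "y": -0.967, "z": 0, "rx": 0, "ry": 0, "rz": 0},
  {"x": 0.38, "y": -0.967, "z": 0, "rx": 0, "ry": 0, "rz": 0},
  {"x": 0.38, "y": -0.967, "z": 0, "rx": 0, "ry": 0, "rz": 0},
  {"x": 0.38, "y": -0.967, "z": 0, "rx": 0, "ry": 0, "rz": 0},
  {"x": 0.38, "y": -0.967, "z": 0, "rx": 0, "ry": 0, "rz": 0},
  {"x": 0, "y": 0, "z": 0, "rx": 0, "ry": 0, "rz": -1},
  {"x": 0, "y": 0, "z": 0, "rx": 0, "ry": 0, "rz": -1},
  {"x": 0, "y": 0, "z": 0, "rx": 0, "ry": 0, "rz": -1},
  {"x": 0, "y": 0, "z": 0, "rx": 0, "ry": 0, "rz": -1},
  {"x": 0, "y": 0, "z": 0, "rx": 0, "ry": 0, "rz": -1},
  {"x": 0, "y": 0, "z": 0, "rx": 0, "ry": 0, "rz": -1},
  {"x": 0, "y": 0, "z": 0, "rx": 0, "ry": 0, "rz": -1},
  {"x": 0, "y": 0, "z": 0, "rx": 0, "ry": 0, "rz": -1},
  {"x": 0, "y": 0, "z": 0, "rx": 0, "ry": 0, "rz": -1},
  {"x": 0, "y": 0, "z": 0, "rx": 0, "ry": 0, "rz": -1},
  {"x": 0, "y": 0, "z": 0, "rx": 0, "ry": 0, "rz": -1},
  {"x": 0, "y": 0, "z": 0, "rx": 0, "ry": 0, "rz": -1},
  {"x": 0, "y": 0, "z": 0, "rx": 0, "ry": 0, "rz": -1},
  {"x": 0, "y": 0, "z": 0, "rx": 0, "ry": 0, "rz": -1},
], fingers=0.6)

```text
clock: 66.32
tool_pos: [0.5606, 0.1203, 0.1977]
orientation: [-180.0, 0.0, 59.5]
force: [0.8, -0.6, -0.2]
opening: 0.0701
gripper_force: 0.0
```

Emit:
play_rows([
  {"x": 0, "y": 0, "z": 0, "rx": 0, "ry": 0, "rz": -0.9},
  {"x": 0, "y": 0, "z": 0, "rx": 0, "ry": 0, "rz": -0.75},
  {"x": 0, "y": 0, "z": 0.4, "rx": 0, "ry": 0, "rz": 0},
  {"x": 0, "y": 0, "z": 0.8, "rx": 0, "ry": 0, "rz": 0},
  {"x": 0, "y": 0, "z": 0.6, "rx": 0, "ry": 0, "rz": 0},
  {"x": 0, "y": 0, "z": 0.3, "rx": 0, "ry": 0, "rz": 0},
  {"x": 0, "y": 0, "z": 0, "rx": 0, "ry": 0, "rz": 0},
])

```text
clock: 67.2
tool_pos: [0.5601, 0.1194, 0.1447]
orientation: [-180.0, 0.1, 65.9]
force: [0.5, 0.6, 1.7]
opening: 0.07
gripper_force: 0.0
```

Run:
```python
from h import *
o=ctrl.get_obs();print(o['clock'],o['tool_pos'],o['orientation'],o['opening'],o['force'],o['joint_pos'])
print(go([.5593,.1199,.0505],o))
```

```text
67.2 [0.56010763 0.11941504 0.14466201] [-1.79965459e+02  5.57816416e-02  6.59339797e+01] 0.07000610633865423 [0.5484218  0.57874885 1.72348665] [ 3.16044379e+01  1.29247929e+01 -1.60621375e+01  3.35241529e-03
 -6.10786138e+01  1.24327902e+02]
[ 0.01 -0.04  3.77]
```

Emit:
play_rows([
  {"x": 0.01, "y": -0.03, "z": 0.6, "rx": 0, "ry": 0, "rz": 0},
  {"x": 0, "y": 0, "z": 0.6, "rx": 0, "ry": 0, "rz": 0},
  {"x": 0, "y": 0, "z": 0.5, "rx": 0, "ry": 0, "rz": 0},
  {"x": 0, "y": 0, "z": 0.3, "rx": 0, "ry": 0, "rz": 0},
  {"x": 0, "y": 0, "z": 0.2, "rx": 0, "ry": 0, "rz": 0},
  {"x": 0, "y": 0, "z": 0.2, "rx": 0, "ry": 0, "rz": 0},
  {"x": 0, "y": 0, "z": 0, "rx": 0, "ry": 0, "rz": 0},
])

```text
clock: 68.08
tool_pos: [0.5596, 0.12, 0.0851]
orientation: [-180.0, 0.0, 65.9]
force: [-0.2, 0.3, -0.3]
opening: 0.0698
gripper_force: 0.0
```

Run:
```python
from h import *
o=ctrl.get_obs();print(o['clock'],o['tool_pos'],o['orientation'],o['opening'],o['force'])
print(go([.5593,.1199,.0505],o))
```

```text
68.075 [0.55960038 0.11997851 0.08505811] [-1.79989217e+02  1.46537184e-02  6.59482599e+01] 0.06977240561407135 [-0.22581059  0.31418471 -0.33244502]
[-0.01 -0.01  1.38]
```

Emit:
play_rows([
  {"x": 0, "y": -0.01, "z": 0.3, "rx": 0, "ry": 0, "rz": 0},
  {"x": 0, "y": 0, "z": 0.3, "rx": 0, "ry": 0, "rz": 0},
  {"x": 0, "y": 0, "z": 0.3, "rx": 0, "ry": 0, "rz": 0},
  {"x": 0, "y": 0, "z": 0.3, "rx": 0, "ry": 0, "rz": 0},
  {"x": 0, "y": 0, "z": 0.18, "rx": 0, "ry": 0, "rz": 0},
  {"x": 0, "y": 0, "z": 0, "rx": 0, "ry": 0, "rz": 0},
])

```text
clock: 68.82
tool_pos: [0.5593, 0.12, 0.0503]
orientation: [-180.0, 0.0, 65.9]
force: [-0.9, -0.3, 0.5]
opening: 0.0703
gripper_force: 0.0
```

Emit:
play_rows([
  {"x": 0, "y": 0, "z": 0, "rx": 0, "ry": 0, "rz": 0},
  {"x": 0, "y": 0, "z": 0, "rx": 0, "ry": 0, "rz": 0},
  {"x": 0, "y": 0, "z": 0, "rx": 0, "ry": 0, "rz": 0},
], fingers=-1)

```text
clock: 69.2
tool_pos: [0.5593, 0.1204, 0.051]
orientation: [-180.0, -0.0, 65.9]
force: [-2.8, 2.4, 2.5]
opening: 0.0615
gripper_force: 30.0
```

Emit:
play_rows([
  {"x": 0, "y": 0, "z": 0, "rx": 0, "ry": 0, "rz": 1},
  {"x": 0, "y": 0, "z": 0, "rx": 0, "ry": 0, "rz": 1},
  {"x": 0, "y": 0, "z": 0, "rx": 0, "ry": 0, "rz": 1},
  {"x": 0, "y": 0, "z": 0, "rx": 0, "ry": 0, "rz": 1},
  {"x": 0, "y": 0, "z": 0, "rx": 0, "ry": 0, "rz": 1},
  {"x": 0, "y": 0, "z": 0, "rx": 0, "ry": 0, "rz": 1},
  {"x": 0, "y": 0, "z": 0, "rx": 0, "ry": 0, "rz": 1},
  {"x": 0, "y": 0, "z": 0, "rx": 0, "ry": 0, "rz": 1},
  {"x": 0, "y": 0, "z": 0, "rx": 0, "ry": 0, "rz": 1},
  {"x": 0, "y": 0, "z": 0, "rx": 0, "ry": 0, "rz": 1},
  {"x": 0, "y": 0, "z": 0, "rx": 0, "ry": 0, "rz": 1},
  {"x": 0, "y": 0, "z": 0, "rx": 0, "ry": 0, "rz": 1},
  {"x": 0, "y": 0, "z": 0, "rx": 0, "ry": 0, "rz": 1},
  {"x": 0, "y": 0, "z": 0, "rx": 0, "ry": 0, "rz": 1},
  {"x": 0, "y": 0, "z": 0, "rx": 0, "ry": 0, "rz": 1},
  {"x": 0, "y": 0, "z": 0, "rx": 0, "ry": 0, "rz": 1},
  {"x": 0, "y": 0, "z": 0, "rx": 0, "ry": 0, "rz": 1},
  {"x": 0, "y": 0, "z": 0, "rx": 0, "ry": 0, "rz": 0.6},
  {"x": 0, "y": 0, "z": 0, "rx": 0, "ry": 0, "rz": 0.4},
  {"x": 0, "y": 0, "z": 0, "rx": 0, "ry": 0, "rz": 0},
])

```text
clock: 71.7
tool_pos: [0.5593, 0.1203, 0.0509]
orientation: [180.0, 0.0, -6.0]
force: [-3.8, 3.8, 4.4]
opening: 0.0613
gripper_force: 30.0
```

Run:
```python
from h import *
o=ctrl.get_obs();print(o['clock'],o['tool_pos'],o['orientation'],o['opening'],o['force'],o['moment'])
```

```text
71.7 [0.55931451 0.12025338 0.05093292] [ 1.79997138e+02  3.57268930e-03 -5.98807658e+00] 0.06132342227043421 [-3.8208065   3.77379787  4.3893125 ] [1.09288704 1.57891902 0.47969809]
```

Emit:
play_rows([
  {"x": 0, "y": 0, "z": 0, "rx": 0, "ry": 0, "rz": 0},
  {"x": 0, "y": 0, "z": 0, "rx": 0, "ry": 0, "rz": 0},
  {"x": 0, "y": 0, "z": -0.3, "rx": 0, "ry": 0, "rz": 0},
  {"x": 0, "y": 0, "z": -0.6, "rx": 0, "ry": 0, "rz": 0},
  {"x": 0, "y": 0, "z": -0.9, "rx": 0, "ry": 0, "rz": 0},
  {"x": 0, "y": 0, "z": -0.9, "rx": 0, "ry": 0, "rz": 0},
  {"x": 0, "y": 0, "z": -0.9, "rx": 0, "ry": 0, "rz": 0},
  {"x": 0, "y": 0, "z": -0.9, "rx": 0, "ry": 0, "rz": 0},
  {"x": 0, "y": 0, "z": -0.9, "rx": 0, "ry": 0, "rz": 0},
  {"x": -0.8, "y": 0, "z": -0.9, "rx": 0, "ry": 0, "rz": 0},
  {"x": -0.8, "y": 0.8, "z": 0, "rx": 0, "ry": 0, "rz": 0},
  {"x": -0.8, "y": 0.8, "z": 0, "rx": 0, "ry": 0, "rz": 0},
  {"x": 0, "y": 0, "z": 0, "rx": 0, "ry": 0, "rz": 0},
  {"x": 0, "y": 0, "z": 0, "rx": 0, "ry": 0, "rz": 0},
], fingers=0.5)

```text
clock: 73.45
tool_pos: [0.4962, 0.0869, 0.2094]
orientation: [-179.9, -0.1, -6.1]
force: [0.6, -0.3, -0.3]
opening: 0.0655
gripper_force: 0.0
```

Run:
```python
from h import *
o=ctrl.get_obs();print(o['clock'],o['tool_pos'],o['orientation'],o['force'])
im,c=snap('wrist','w22')
cv2.imwrite('pics/w22v.png',cv2.resize(im[:225],(800,352),interpolation=cv2.INTER_CUBIC))
```

```text
73.45 [0.49615481 0.08686457 0.20937627] [-1.79942079e+02 -9.46904731e-02 -6.05491664e+00] [ 0.56199867 -0.25007834 -0.27372635]
```

View pics/w22v.png

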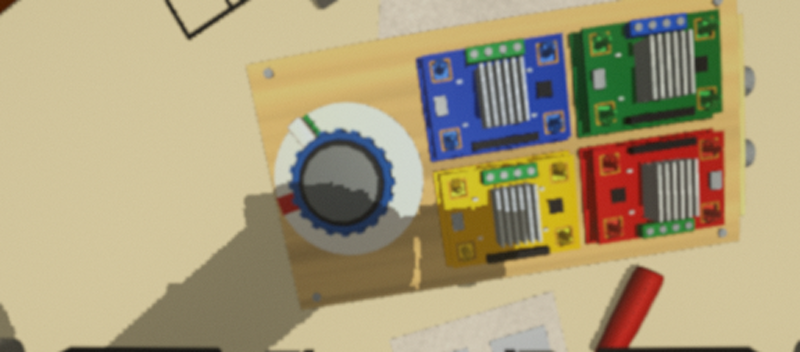

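The lug at (303,130) is over the green mark, the red mark at (287,205) is clear, and all four boards sit in their bays with the pins showing through.

```bash
python3 -c "
from plant import workorder
print(workorder.close_job())"
```

```text
the job is handed in; nothing more can be done
None
```

I disconnected the battery, pressed all four boards home in the bays of their own colour, turned the collar back to its green mark, and handed the job in at about 73 s; the hand-in returned no score.

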